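# Find and hold the heavy side of a mixer drum

## Task

Get the drum mixer ready for its balance weight: first clear the sample case off the mixer's apron by setting it down squarely on top of the column of cases, without dropping it, and let go of it. Then turn the drum by its black knob, feel where its hidden heavy side is, and bring that heavy side to the lowest point of the drum; finish with the knob still gripped and the drum held still there. Do not knock the other things on the bench about.

Things in the scene. Friction and masses are not known exactly. Their poses are not given: they have to be found in the camera images.
- mixer: Blue bench mixer, bolted down, with a white drum (radius 72 mm, 50 mm deep) on a spindle that leans 30 degrees from upright to the front (-x). Origin: on the bench under the centre of the drum's back, which is 125 mm up; y across, z up. A flat apron plate 12 mm thick, 190 mm wide, reaches 235 mm ahead of the origin.
- rotor (a joint): Turn of the drum (rad), counter-clockwise positive facing its front, no stops. At 0 its red mark points up the slope. Stiff bearing: dry friction 0.27 N m both ways, so it stays where left. A sealed-in weight adds up to 0.19-0.24 N m (sinusoidal over a turn): resists when raised, helps when lowered. Its place relative to the mark differs every time, never starts at the bottom, and must be felt.
- knob_grip (a point): Grip point on the axis of the drum's black rubber knob, a plain round knob 56 mm in diameter standing 46 mm out from the drum's front face; this point is 28 mm out from the face. Its z axis is the spindle, pointing out of the drum to the front and up; its x axis turns with the drum and points to the red mark. Take it along the spindle, at any angle about it.
- case: The sample case to be cleared: closed hard case, grey with an orange lid, 80 x 56 x 45 mm (x, y, z), 0.22 kg, lying flat on the mixer's apron (12 mm above the bench). Origin: centre of its underside.
- column_top: Upper one of the two identical cases already stacked as a column on the bench; its top is 90 mm above the bench. Origin: centre of its underside; x along the 80 mm side, y along the 56 mm side, 45 mm high.
- column_low: Lower case of the column, same kind and size, standing on the bench. Origin: centre of its underside.
- tin_a: Bystander: steel tin with a paper label, 72 mm in diameter, 100 mm high. Origin: centre of its underside.
- tin_b: Bystander: plain steel tin, 72 mm in diameter, 100 mm high. Origin: centre of its underside.
- cup: Bystander: empty yellow plastic cup, 72 mm across the rim, 85 mm high. Origin: centre of its underside.
- bottle: Bystander: white plastic bottle with a red cap, 68 mm in diameter, 170 mm high. Origin: centre of its underside.
- jar: Bystander: amber jar with a black cap, 64 mm in diameter, 75 mm high. Origin: centre of its underside.
- spatula: Bystander: spatula about 200 mm long lying on the bench. Origin: middle of its underside.

How it is judged:
By the outcome, as a careful person would: the job done as asked, in the order asked, and still so for the second after the job is handed in, while the arm keeps its last pose, push and grip.
It also fails if it takes over 72 s, if anything falls off the work surface, if the arm or the gripper's body presses on something with over 40 N, if the wrist force passes 120 N, or if a joint passes its speed limit or range.

## Robot

A 7-joint arm with a two-finger parallel gripper is mounted at the origin on the work surface. World frame = base frame: x ahead of the robot, y to its left, z up, the work surface at z = 0. Lengths are in m, angles in rad, forces in N, time in s.
With the tool pointing down it reaches from about 0.425 to 0.95 m from the base axis. Payload 4.7 kg.
Tool frame: the origin (TCP) lies where the fingers leave the gripper's body, on its centre line; the fingertips stand 73 mm ahead of it and the grasp point (between the pads) lies 54 mm ahead of it (manip.nose_length is the distance from the TCP to the fingertips, in m); x points along the fingers, z is the direction in which the jaws open and shut, and the axes are right-handed (so a half turn about x gives the same grasp; the last joint's range is limited). The gripper opens to 85 mm and grips with 20 to 120 N. Pads are 22 mm wide; open, the fingers measure 114 mm over their backs; the gripper's body (76 mm by 85 mm) begins 54 mm behind the grasp point. The pads swing forward as they close: fully open they stand 13 mm farther back than shut.
Start: joints at [1.192, 0.469, -0.049, 1.532, 0.024, 1.141, -0.082], TCP at [0.231, -0.634, 0.304] pointing down, gripper open.
Joint ranges: [-2.59, 2.59], [-0.33, 1.99], [-1.39, 1.29], [0.1, 2.45], [-1.04, 4.18], [0.21, 1.99], [-2.66, 2.66]. Speed limits (rad/s): [2.57, 2.57, 3.14, 3.14, 3.14, 3.14, 3.14].

## Interface

Orientations are given as a unit quaternion [x, y, z, w].
In Python, from plant import manip gives the robot as it stands.
- The arm moves only by the tool play_rows, never from a script. Its argument "targets" is one flat list of numbers, 5 for each row, row after row: the shift along the tool's x, y, z in cm, then the turn about the tool's x in degrees, then the finger opening in cm, from 0 to 8.54. A call has 1 to 5 rows; each row is the pose to reach, as a shift and turn from the pose measured when the call began, along the tool's axes at that moment; what a row does not reach only later rows make up. A row lasts 1/12 s, in which the tool goes at most 41.7 mm and 7.16 degrees, less where a joint would pass 70% of its speed; a pose out of reach is approached as far as the arm can. A call with a gripper value outside its range is refused whole. The fingers move at their own pace and stop on an object; the grip force is fixed at half the most. Time passes only in rows, so rows that repeat a pose let the fingers close. It gives the time, the measured TCP pose, the force and the opening at its end, in the units of the state.
- manip.read_state(): the state, without advancing time (a new reading comes with each control period).
- manip.capture(name): name is "scene" or "side" or "wrist"; returns the picture (480x640x3 uint8, red, green, blue); there is no depth.
- manip.calibration(name): a dict with "K" (3x3 intrinsics, pixels), "extrinsics" (4x4, takes a point from world to camera coordinates); the wrist camera has in their place "tool_from_camera" (4x4, takes a point from camera to tool coordinates, whose origin is the TCP and whose axes are the tool frame's). Camera axes: x right, y up, looking along -z (the intrinsics and any distortion apply to the point x, -y, -z); pixel columns grow to the right and rows downward; lengths in m; the calibration is good to about 2 mm. The wrist camera is an equidistant fisheye: a pixel r from the principal point sees the ray r / f radians off the axis. A picture is of the moment at which its call begins: read the wrist's pose just before it. calibration takes no time and is no camera call.
- manip.sign_off(): hands the job in, once; it reports no verdict.
The state is a dict: "time": time; "joints": joint angles; "joint_vel": joint speeds; "joint_efforts": joint torques, N m; "tcp_pos": TCP position; "ee_rot": TCP orientation; "force": force on the tool from outside, world axes, zero at the start; "moment": the same for the moment, N m; "gripper_width": finger opening in m.
Only numpy, scipy, OpenCV 4.12 (cv2) and the standard library are available. Lean on these libraries where they do the work, as an engineer would, in place of code of your own. Each camera call takes 0.05 s, during which the arm holds its last target.

## Working session

There is one attempt and no reset: what is moved stays moved. The work goes in short steps, Python scripts to look and compute and a tool call to move; the robot and the scene stay as the last step left them, time stands still between calls to the robot, and variables do not carry over. Pictures are saved under pics/ and viewed, and the job is handed in when it is done.

Besides the shell and the picture viewer there is one more tool, called after "Request:" by a JSON object that holds its "method" and its "body", one argument or row to a line. play_rows: Moves the arm, as the interface text tells. Its arguments: {"type":"object","properties":{"targets":{"type":"array","items":{"type":"number"}}},"required":["targets"]}

```bash
ls; mkdir -p pics; python3 - <<'E'
from plant import manip
import cv2, numpy as np
np.set_printoptions(precision=4,suppress=True)
s=manip.read_state(); print(s)
print(manip.nose_length)
for n in ["scene","side","wrist"]:
    im=manip.capture(n); cv2.imwrite(f"pics/{n}0.png",im[:,:,::-1]); print(n,manip.calibration(n))
E
```

```text
pics
{'time': 0.0, 'joints': array([ 1.1921,  0.4695, -0.0486,  1.5337,  0.0241,  1.141 , -0.0823]), 'joint_vel': array([-0.0006,  0.0004, -0.0002, -0.0017,  0.0007,  0.0003,  0.0012]), 'joint_efforts': array([  0.0012, -51.0316,  -0.0461, -23.7715,   0.0106,   0.0074,
         0.    ]), 'tcp_pos': array([ 0.2312, -0.6337,  0.3029]), 'ee_rot': array([ 0.4057,  0.58  , -0.405 ,  0.5788]), 'force': array([ 0.3231,  0.1967, -0.8298]), 'moment': array([ 0.0313, -0.0512,  0.0313]), 'gripper_width': 0.08546639363305232}
0.0726
scene {'K': array([[601.886 ,   0.    , 326.076 ],
       [  0.    , 601.886 , 243.4721],
       [  0.    ,   0.    ,   1.    ]]), 'extrinsics': array([[-0.8611,  0.5081,  0.02  ,  0.4587],
       [-0.3289, -0.5866,  0.7401,  0.0755],
       [ 0.3877,  0.6307,  0.6722, -1.7059],
       [ 0.    ,  0.    ,  0.    ,  1.    ]])}
side {'K': array([[553.3223,   0.    , 313.5547],
       [  0.    , 553.3223, 237.6538],
       [  0.    ,   0.    ,   1.    ]]), 'extrinsics': array([[-0.917 , -0.3987,  0.0102,  0.4922],
       [ 0.2144, -0.4712,  0.8556, -0.2078],
       [-0.3363,  0.7867,  0.5176, -1.2915],
       [ 0.    ,  0.    ,  0.    ,  1.    ]])}
wrist {'K': array([[371.6483,   0.    , 316.1496],
       [  0.    , 371.6483, 242.097 ],
       [  0.    ,   0.    ,   1.    ]]), 'tool_from_camera': array([[ 0.0006,  0.2836, -0.9589, -0.0705],
       [-0.0004,  0.9589,  0.2836,  0.0724],
       [ 1.    ,  0.0002,  0.0007, -0.0007],
       [ 0.    ,  0.    ,  0.    ,  1.    ]])}
```

View pics/scene0.png

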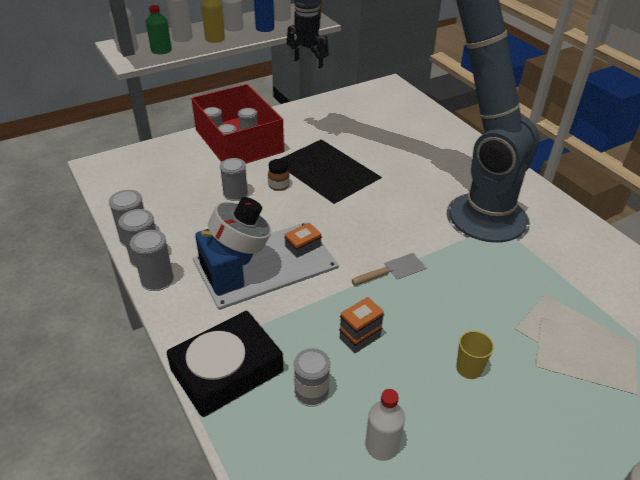

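View pics/side0.png

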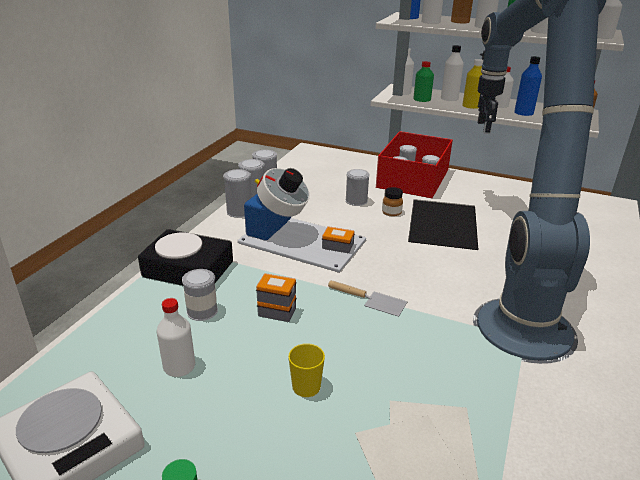

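View pics/wrist0.png

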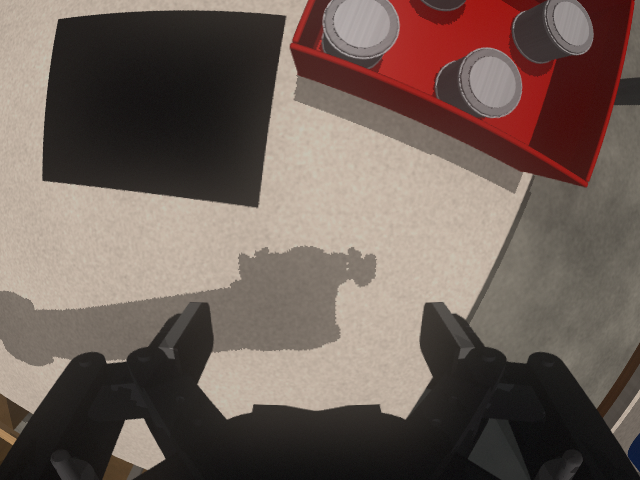

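```bash
cat > h.py <<'E'
import numpy as np, cv2
from scipy.spatial.transform import Rotation as R
np.set_printoptions(precision=4,suppress=True)
from plant import manip
def ray(n,uv,st=None):
    c=manip.calibration(n);K=c["K"];u,v=uv
    x=(u-K[0,2])/K[0,0];y=(v-K[1,2])/K[1,1]
    if n=="wrist":
        r=np.hypot(x,y);d=np.array([np.sin(r)*x/max(r,1e-9),-np.sin(r)*y/max(r,1e-9),-np.cos(r)])
        T=c["tool_from_camera"];Rt=R.from_quat(st["ee_rot"]).as_matrix()
        return st["tcp_pos"]+Rt@T[:3,3],Rt@T[:3,:3]@d
    E=c["extrinsics"];d=np.array([x,-y,-1.]);d/=np.linalg.norm(d)
    return -E[:3,:3].T@E[:3,3],E[:3,:3].T@d
def onz(n,uv,z,st=None):
    o,d=ray(n,uv,st);return o+d*(z-o[2])/d[2]
def tri(obs):
    A=np.zeros((3,3));b=np.zeros(3);rs=[]
    for o,d in obs:
        P=np.eye(3)-np.outer(d,d);A+=P;b+=P@o
    p=np.linalg.solve(A,b)
    return p,[np.linalg.norm((np.eye(3)-np.outer(d,d))@(p-o)) for o,d in obs]
def proj(n,p,st=None):
    c=manip.calibration(n);K=c["K"]
    if n=="wrist":
        T=c["tool_from_camera"];Rt=R.from_quat(st["ee_rot"]).as_matrix()
        q=T[:3,:3].T@(Rt.T@(np.asarray(p)-st["tcp_pos"])-T[:3,3])
        th=np.arctan2(np.hypot(q[0],q[1]),-q[2]);a=np.array([q[0],-q[1]]);a=a/np.linalg.norm(a)*th
        return a*K[0,0]+K[:2,2]
    E=c["extrinsics"];q=E[:3,:3]@np.asarray(p)+E[:3,3]
    return np.array([K[0,2]+K[0,0]*q[0]/-q[2],K[1,2]+K[1,1]*-q[1]/-q[2]])
E
python3 - <<'E'
from h import *
s=manip.read_state();print(R.from_quat(s["ee_rot"]).as_matrix(),s["time"])
for n,b in (("scene",(180,180,400,360)),("side",(220,150,380,340))):
    im=cv2.imread(f"pics/{n}0.png")[b[1]:b[3],b[0]:b[2]]
    cv2.imwrite(f"pics/{n}0z.png",cv2.resize(im,None,fx=3.2,fy=3.2,interpolation=cv2.INTER_CUBIC)[:600,:800])
E
```

```text
[[-0.0006  0.9394  0.3427]
 [ 0.0014  0.3427 -0.9394]
 [-1.     -0.0001 -0.0015]] 0.15
```

View pics/scene0z.png

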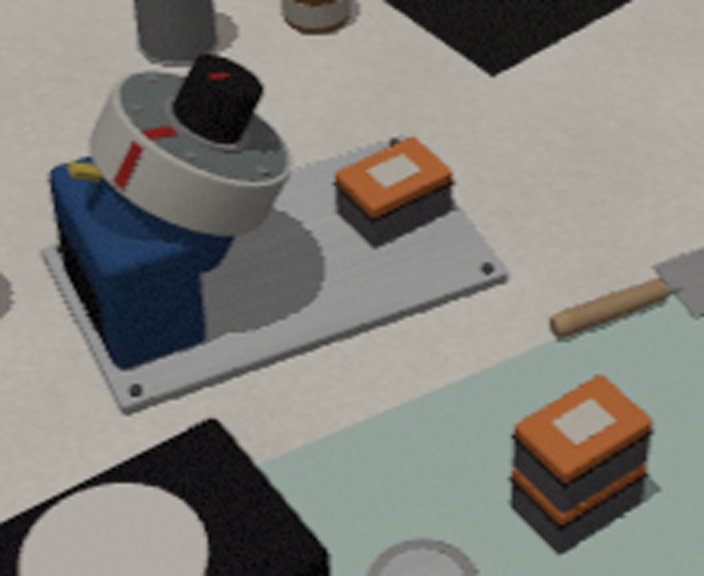

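View pics/side0z.png

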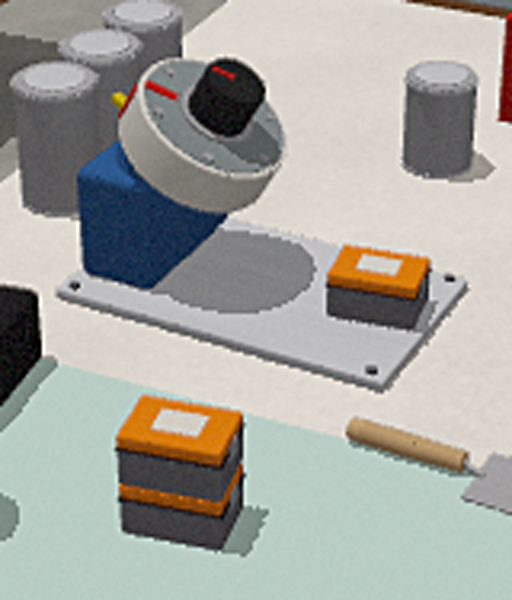

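```bash
python3 - <<'E'
from h import *
off={"scene":(180,180),"side":(220,150)}
def P(n,uv): return (uv[0]/3.2+off[n][0],uv[1]/3.2+off[n][1])
def rect(name,n,z,c):
    q=np.array([onz(n,P(n,k),z)[:2] for k in c])
    e=np.roll(q,-1,0)-q
    print(name,n,"ctr",q.mean(0),"len",np.linalg.norm(e,axis=1),"ang",np.degrees(np.arctan2(e[:,1],e[:,0])))
rect("case","scene",.057,[(335,182),(407,138),(453,180),(378,214)])
rect("case","side",.057,[(340,245),(430,255),(422,290),(327,280)])
rect("col","scene",.09,[(515,428),(600,376),(652,425),(565,476)])
rect("col","side",.09,[(142,396),(243,408),(228,462),(118,446)])
rect("apron","scene",.012,[(126,410),(507,275),(408,137),(43,250)])
print("apron side",[onz("side",P("side",k),.012) for k in [(58,292),(382,386),(467,285)]])
# knob top red mark centre, knob end centre
print("knob end",tri([ray("scene",P("scene",(228,80))),ray("side",P("side",(236,82)))]))
E
```

```text
case scene ctr [ 0.5268 -0.129 ] len [0.0791 0.0637 0.0719 0.0514] ang [-165.8432   96.1269    4.7741  -76.6467]
case side ctr [ 0.5166 -0.1269] len [0.0803 0.0599 0.0819 0.0614] ang [-168.1014  103.3868   12.9004  -78.0804]
col scene ctr [0.5548 0.1892] len [0.0776 0.0556 0.0763 0.0526] ang [-171.4891   96.1336    6.2909  -82.4675]
col side ctr [0.5447 0.1947] len [0.0763 0.066  0.0805 0.0632] ang [-167.2435  105.9039   10.8194  -77.7193]
apron scene ctr [ 0.6332 -0.1303] len [0.3188 0.1866 0.3235 0.1903] ang [177.0399 -94.3321  -3.6204  87.1021]
apron side [array([ 0.7887, -0.0386,  0.012 ]), array([ 0.4714, -0.0202,  0.012 ]), array([ 0.4595, -0.2015,  0.012 ])]
knob end (array([ 0.6581, -0.1385,  0.2011]), [np.float64(0.0005730648100386849), np.float64(0.0005730648100385816)])
```

```bash
cat >> h.py <<'E'
def need(p,az=None):
    s=manip.read_state();M=R.from_quat(s["ee_rot"]).as_matrix()
    d=M.T@(np.asarray(p)-s["tcp_pos"])*100
    a=np.degrees(np.arctan2(M[1,1],M[0,1]))
    print("t",round(s["time"],2),"tcp",s["tcp_pos"],"xdir",M[:,0],"az y",round(a,1),"j",s["joints"],"F",s["force"],"w",s["gripper_width"])
    print("shift cm",d,"norm",np.linalg.norm(d), "" if az is None else "turn %.1f"%(-((az-a+180)%360-180)))
E
python3 -c "
from h import *
need([.5,-.13,.28],190)"
```

```text
t 0.15 tcp [ 0.2312 -0.6338  0.3031] xdir [-0.0006  0.0014 -1.    ] az y 20.0 j [ 1.1921  0.4692 -0.0486  1.5334  0.0241  1.141  -0.0823] F [-1.1593  0.0666 -0.6263] w 0.08545663091426159
shift cm [  2.3655  42.5174 -38.1138] norm 57.148788213965034 turn -170.0
```

Request:
{"method": "play_rows", "body": {
  "targets": [0.3,3,-2.7,-7,8.5,0.6,6,-5.4,-14,8.5,0.9,9,-8.1,-21,8.5,1.2,12,-10.8,-28,8.5,1.5,15,-13.5,-35,8.5]
}}

```text
time: 0.57
tcp_pos: [0.3263, -0.4536, 0.288]
ee_rot: [0.211, 0.676, -0.21, 0.675]
force: [0.8, -0.0, 0.3]
gripper_width: 0.0847
```

```bash
python3 -c "
from h import *
need([.5,-.13,.28],190)"
```

```text
t 0.57 tcp [ 0.3263 -0.4536  0.288 ] xdir [-0.0008  0.0016 -1.    ] az y 55.4 j [ 1.0682  0.3086 -0.2437  1.8205  0.0854  1.0244  0.1867] F [ 0.7514 -0.0174  0.2627] w 0.08469522237631755
shift cm [ 0.8324 36.4971 -4.0961] norm 36.73569321630844 turn -134.6
```

Request:
{"method": "play_rows", "body": {
  "targets": [0.1,4,-0.4,-7,8.5,0.2,8,-0.8,-14,8.5,0.3,12,-1.2,-21,8.5,0.4,16,-1.6,-28,8.5,0.5,20,-2.0,-35,8.5]
}}

```text
time: 0.98
tcp_pos: [0.4239, -0.2758, 0.2831]
ee_rot: [-0.004, 0.707, 0.005, 0.707]
force: [0.1, -0.2, 0.7]
gripper_width: 0.0852
```

```bash
python3 -c "
from h import *
need([.5,-.13,.28],190)"
```

```text
t 0.98 tcp [ 0.4239 -0.2758  0.2831] xdir [-0.0009  0.0013 -1.    ] az y 90.7 j [ 0.8817  0.2493 -0.456   1.9319  0.1294  0.9903  0.3789] F [ 0.1119 -0.2499  0.6982] w 0.08516443342931646
shift cm [ 0.3262 14.4848  7.7939] norm 16.451798959498948 turn -99.3
```

Request:
{"method": "play_rows", "body": {
  "targets": [0,3.5,1.9,-7,8.5,0,7,3.8,-14,8.5,0,10.5,5.7,-21,8.5,0,14.5,7.8,-28,8.5,0,14.5,7.8,-35,8.5]
}}

```text
time: 1.4
tcp_pos: [0.5029, -0.1212, 0.2841]
ee_rot: [-0.221, 0.67, 0.224, 0.673]
force: [-1.1, -0.5, 1.3]
gripper_width: 0.0852
```

Request:
{"method": "play_rows", "body": {
  "targets": [0,0,0,-7,8.5,0,0,0,-14,8.5,0,0,0,-21,8.5,0,0,0,-28,8.5,0,0,0,-35,8.5]
}}

```text
time: 1.82
tcp_pos: [0.5027, -0.1212, 0.2839]
ee_rot: [-0.414, 0.571, 0.416, 0.574]
force: [-1.0, 0.2, 0.5]
gripper_width: 0.0846
```

Request:
{"method": "play_rows", "body": {
  "targets": [0,0,0,-7,8.5,0,0,0,-14,8.5,0,0,0,-21,8.5,0,0,0,-28,8.5,0,0,0,-28,8.5]
}}

```text
time: 2.23
tcp_pos: [0.5025, -0.1214, 0.2836]
ee_rot: [-0.541, 0.453, 0.543, 0.457]
force: [1.3, -0.4, 0.5]
gripper_width: 0.0851
```

```bash
python3 -c "
from h import *
need([.5,-.13,.28],190)
cv2.imwrite('pics/w1.png',manip.capture('wrist')[:,:,::-1])"
```

```text
t 2.23 tcp [ 0.5025 -0.1214  0.2836] xdir [ 0.0016  0.0061 -1.    ] az y -170.0 j [ 0.8672  0.3533 -0.8749  1.8922  0.3064  1.0368  1.6094] F [ 1.3158 -0.4386  0.548 ] w 0.08507562975367215
shift cm [ 0.3507  0.3968 -0.8104] norm 0.9681084821171516 turn -0.0
```

View pics/w1.png

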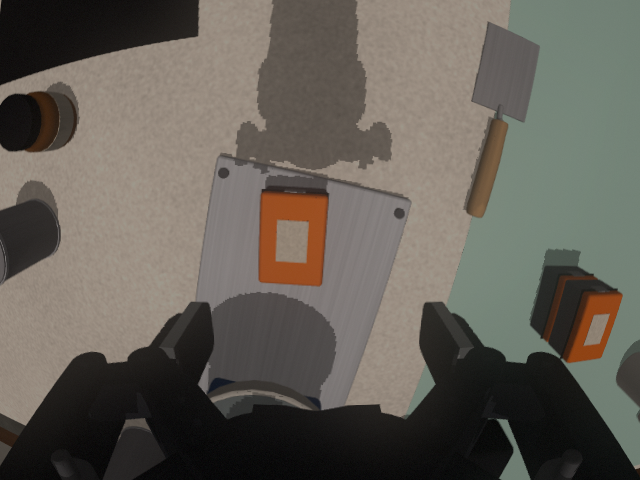

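```bash
cat > orange.py <<'E'
from h import *
import sys
def lids(im,n,st,zs):
    hsv=cv2.cvtColor(im,cv2.COLOR_BGR2HSV)
    m=((hsv[...,0]>5)&(hsv[...,0]<18)&(hsv[...,1]>170)&(hsv[...,2]>130)).astype(np.uint8)
    m=cv2.morphologyEx(m,cv2.MORPH_OPEN,np.ones((3,3)))
    cs,_=cv2.findContours(m,cv2.RETR_EXTERNAL,cv2.CHAIN_APPROX_NONE)
    for c in cs:
        if cv2.contourArea(c)<200: continue
        for z in zs:
            q=np.array([onz(n,p,z,st)[:2] for p in c[:,0].astype(float)])
            r=cv2.minAreaRect((q*1000).astype(np.float32))
            b=cv2.boxPoints(r);e=b[1]-b[0];f=b[2]-b[1];l=e if np.linalg.norm(e)>np.linalg.norm(f) else f
            print(n,"px",c[:,0].mean(0),"z",z,"ctr mm",np.round(r[0],1),"size",np.round(r[1],1),"yaw",round((np.degrees(np.arctan2(l[1],l[0]))+90)%180-90,1))
E
python3 - <<'E'
from orange import *
st=manip.read_state()
lids(cv2.imread('pics/w1.png'),"wrist",st,(.057,.09))
for n in("scene","side"): lids(cv2.imread(f'pics/{n}0.png'),n,None,(.057,.09))
E
```

```text
wrist px [595.0486 327.7946] z 0.057 ctr mm [568.9 226. ] size [85.5 59.2] yaw 6.9
wrist px [595.0486 327.7946] z 0.09 ctr mm [553.6 186. ] size [76.  52.6] yaw 6.9
wrist px [291.898  238.8878] z 0.057 ctr mm [ 520.9 -136.8] size [76.9 53.4] yaw 5.7
wrist px [291.898  238.8878] z 0.09 ctr mm [ 511.  -136.4] size [68.4 47.5] yaw 5.7
scene px [361.5   312.378] z 0.057 ctr mm [537.  163.4] size [79.7 55.4] yaw 7.9
scene px [361.5   312.378] z 0.09 ctr mm [554.5 186.7] size [77.2 53.6] yaw 7.9
scene px [303.1348 234.5056] z 0.057 ctr mm [ 524.3 -135.9] size [76.  52.7] yaw 6.6
scene px [303.1348 234.5056] z 0.09 ctr mm [ 542.2 -102.9] size [73.6 51. ] yaw 6.6
side px [275.1944 285.1481] z 0.057 ctr mm [569. 157.] size [82.7 64.8] yaw 7.7
side px [275.1944 285.1481] z 0.09 ctr mm [547.6 197.3] size [79.3 62.1] yaw 7.7
```

```bash
python3 -c "
from h import *
need([.522,-.136,.094],186)"
```

```text
t 2.28 tcp [ 0.5025 -0.1214  0.2836] xdir [ 0.0017  0.006  -1.    ] az y -170.3 j [ 0.8664  0.3529 -0.8738  1.8922  0.3059  1.0367  1.6054] F [ 0.2389 -0.7031 -0.559 ] w 0.08505540704101569
shift cm [18.9559 -1.6245 -1.8786] norm 19.11787027323534 turn 3.7
```

Request:
{"method": "play_rows", "body": {
  "targets": [1,-1.6,-1.9,3.7,8.5,4,-1.6,-1.9,3.7,8.5,8,-1.6,-1.9,3.7,8.5,11,-1.6,-1.9,3.7,8.5,11,-1.6,-1.9,3.7,8.5]
}}

```text
time: 2.7
tcp_pos: [0.5179, -0.1368, 0.1681]
ee_rot: [-0.52, 0.474, 0.529, 0.474]
force: [-1.5, 0.2, -0.4]
gripper_width: 0.0852
```

```bash
python3 -c "
from orange import *
need([.522,-.136,.094],186)
st=manip.read_state();im=manip.capture('wrist')[:,:,::-1]
cv2.imwrite('pics/w2.png',im);lids(im.copy(),'wrist',st,[.057])"
```

```text
t 2.7 tcp [ 0.5179 -0.1368  0.1681] xdir [-0.0096  0.0086 -0.9999] az y -174.1 j [ 0.7593  0.5256 -0.7513  1.9561  0.462   0.8506  1.4317] F [-1.4709  0.2042 -0.3547] w 0.08521620292701541
shift cm [ 7.4024 -0.4762 -0.0338] norm 7.417792677092684 turn -0.1
wrist px [312.589  307.7055] z 0.057 ctr mm [ 534.9 -135.3] size [49.7 54.3] yaw -83.9
```

View pics/w2.png

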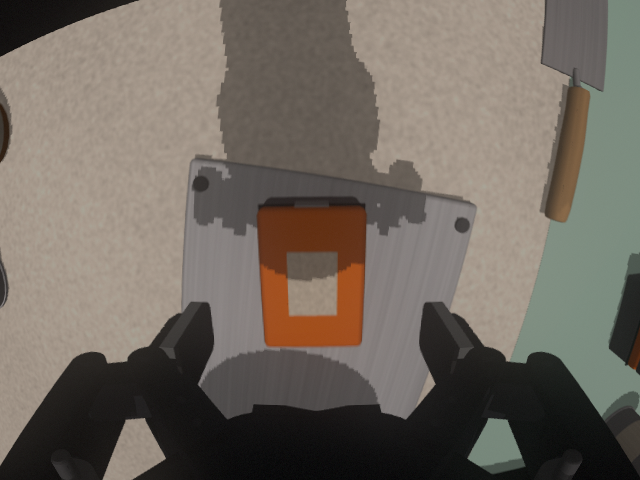

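```bash
python3 -c "
from h import *
st=manip.read_state()
q=np.array([onz('wrist',p,.057,st) for p in [(258,206),(366,206),(362,346),(264,346)]]);print(q,q.mean(0))
need([q[:,0].mean(),q[:,1].mean(),.094],186)"
```

```text
[[ 0.4858 -0.1681  0.057 ]
 [ 0.4803 -0.1134  0.057 ]
 [ 0.5621 -0.1035  0.057 ]
 [ 0.5678 -0.1605  0.057 ]] [ 0.524  -0.1363  0.057 ]
t 2.75 tcp [ 0.5198 -0.1366  0.1711] xdir [-0.0048  0.0077 -1.    ] az y -174.1 j [ 0.7603  0.5223 -0.754   1.9524  0.4606  0.8524  1.4335] F [-0.8487 -0.2698  0.4575] w 0.08492680878976205
shift cm [ 7.711  -0.4466 -0.0828] norm 7.72437639180619 turn -0.1
```

Request:
{"method": "play_rows", "body": {
  "targets": [2.5,-0.4,-0.1,0,8.5,5,-0.4,-0.1,0,8.5,7,-0.4,-0.1,0,8.5,7.7,-0.4,-0.1,0,8.5,7.7,-0.4,-0.1,0,8.5]
}}

```text
time: 3.17
tcp_pos: [0.5239, -0.1366, 0.0945]
ee_rot: [-0.522, 0.473, 0.528, 0.475]
force: [0.4, -0.6, 0.1]
gripper_width: 0.0852
```

```bash
python3 -c "
from h import *
need([.523,-.136,.094],186)"
```

```text
t 3.17 tcp [ 0.5239 -0.1366  0.0945] xdir [-0.0048  0.0076 -1.    ] az y -174.2 j [ 0.6845  0.6325 -0.6656  1.9886  0.5739  0.7213  1.3387] F [ 0.4481 -0.6134  0.1393] w 0.08523587341371407
shift cm [0.0531 0.0855 0.0684] norm 0.12166679026748188 turn -0.2
```

Close.

Request:
{"method": "play_rows", "body": {
  "targets": [0,0,0,0,7,0,0,0,0,6,0,0,0,0,5,0,0,0,0,4,0,0,0,0,4]
}}

```text
time: 3.58
tcp_pos: [0.5254, -0.1367, 0.0968]
ee_rot: [-0.523, 0.472, 0.527, 0.475]
force: [0.2, 0.3, 6.4]
gripper_width: 0.0555
```

Request:
{"method": "play_rows", "body": {
  "targets": [0,0,0,0,4,0,0,0,0,4,-0.5,0,0,0,4,-1.5,0,0,0,4,-2.5,0,0,0,4]
}}

```text
time: 4.0
tcp_pos: [0.5252, -0.1368, 0.1224]
ee_rot: [-0.523, 0.473, 0.527, 0.475]
force: [-0.7, -0.4, -1.8]
gripper_width: 0.0552
```

```bash
python3 -c "
from h import *
need([.50,.187,.28],187)"
```

```text
t 4.0 tcp [ 0.5252 -0.1368  0.1224] xdir [-0.0017  0.0067 -1.    ] az y -174.2 j [ 0.7105  0.594  -0.6991  1.9737  0.5348  0.768   1.371 ] F [-0.6694 -0.4148 -1.7715] w 0.05520173990734525
shift cm [-15.5408  -0.7743  32.5706] norm 36.09657984205833 turn -1.2
```

Request:
{"method": "play_rows", "body": {
  "targets": [-4,0,0,0,4,-7,0,2.5,0,4,-10,-0.5,5.5,0,4,-12,-0.6,9.5,0,4,-12,-0.8,13.5,0,4]
}}

```text
time: 4.42
tcp_pos: [0.5217, -0.0038, 0.2482]
ee_rot: [0.525, -0.472, -0.523, -0.478]
force: [1.1, 0.7, -2.2]
gripper_width: 0.0549
```

Request:
{"method": "play_rows", "body": {
  "targets": [-0.5,0,4,-0.5,4,-1,0,8,-1,4,-1.5,0,12,-1,4,-1.5,0,15,-1,4,-1.5,0,15,-1,4]
}}

```text
time: 4.83
tcp_pos: [0.5048, 0.1538, 0.2665]
ee_rot: [0.531, -0.462, -0.531, -0.472]
force: [-0.2, 0.1, -1.3]
gripper_width: 0.0553
```

```bash
python3 -c "
from orange import *
need([.554,.187,.28],187)
st=manip.read_state();im=manip.capture('wrist')[:,:,::-1]
cv2.imwrite('pics/w3.png',im);lids(im.copy(),'wrist',st,[.09,st['tcp_pos'][2]-.04])"
```

```text
t 4.83 tcp [0.5048 0.1538 0.2665] xdir [ 0.0099  0.0111 -0.9999] az y -172.7 j [ 0.3359  0.3974 -0.8924  1.8941  0.359   1.0054  0.988 ] F [-0.2064  0.0992 -1.2561] w 0.05526556835306418
shift cm [-1.2688 -5.3202  2.682 ] norm 6.091551596794784 turn 0.3
wrist px [317.2343 390.3627] z 0.09 ctr mm [639.2 173.9] size [ 50.4 122.1] yaw -82.4
wrist px [317.2343 390.3627] z 0.22645193683769396 ctr mm [524.6 157.6] size [22.4 54.4] yaw -82.4
```

View pics/w3.png

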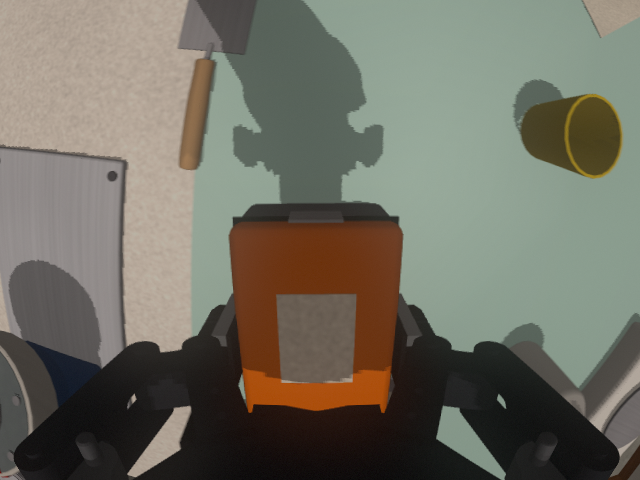

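```bash
python3 -c "
from h import *
st=manip.read_state();M=R.from_quat(st['ee_rot']).as_matrix()
def tp(uv,x):
    o,d=ray('wrist',uv,st);o=M.T@(o-st['tcp_pos']);d=M.T@d
    return o+d*(x-o[0])/d[0]
for uv in [(230,228),(403,228)]: print(tp(uv,.040))
for uv in [(277,294),(356,294),(279,382),(352,382)]: print(tp(uv,.040))
st=None
"
```

```text
[ 0.04    0.044  -0.0261]
[0.04   0.044  0.0279]
[ 0.04    0.0217 -0.012 ]
[0.04   0.0217 0.0138]
[ 0.04   -0.0146 -0.013 ]
[ 0.04   -0.0146  0.014 ]
```

```bash
python3 -c "
from h import *
need([.556,.186,.200],187)"
```

```text
t 4.88 tcp [0.5056 0.1499 0.2656] xdir [ 0.0088  0.0074 -0.9999] az y -172.9 j [ 0.339   0.3976 -0.8886  1.8948  0.3609  1.0066  0.9897] F [-0.1857 -0.098  -2.6233] w 0.05516527278613924
shift cm [ 6.631  -5.3878  2.9177] norm 9.02836019457879 turn 0.1
```

Request:
{"method": "play_rows", "body": {
  "targets": [0,-2.7,1.5,0,4,0.5,-5.4,2.9,0,4,2.5,-5.4,2.9,0,4,5,-5.4,2.9,0,4,6.5,-5.4,2.9,0,4]
}}

```text
time: 5.3
tcp_pos: [0.556, 0.184, 0.1994]
ee_rot: [0.53, -0.465, -0.529, -0.471]
force: [-0.6, -1.1, -2.5]
gripper_width: 0.0552
```

```bash
python3 -c "
from h import *
need([.556,.186,.175],187)
for n,b in (('scene',(300,200,440,360)),('side',(220,200,340,340))):
    im=manip.capture(n)[:,:,::-1];cv2.imwrite('pics/%s4.png'%n,cv2.resize(im[b[1]:b[3],b[0]:b[2]],None,fx=3.6,fy=3.6,interpolation=cv2.INTER_CUBIC))
need([.556,.186,.175],187)"
```

```text
t 5.3 tcp [0.556  0.184  0.1994] xdir [ 0.0063  0.0056 -1.    ] az y -173.0 j [ 0.1961  0.5636 -0.8017  1.826   0.4884  0.9523  0.8761] F [-0.6138 -1.1046 -2.4557] w 0.05517821717730314
shift cm [ 2.4415 -0.0081  0.1855] norm 2.448532992209757 turn 0.0
t 5.4 tcp [0.555  0.1833 0.1987] xdir [ 0.0029  0.0045 -1.    ] az y -173.0 j [ 0.1966  0.5642 -0.8015  1.8274  0.4873  0.9539  0.8769] F [-0.6807  1.1107 -2.3063] w 0.0551024908416923
shift cm [ 2.3667 -0.1221  0.2438] norm 2.3823571264418484 turn 0.0
```

View pics/scene4.png

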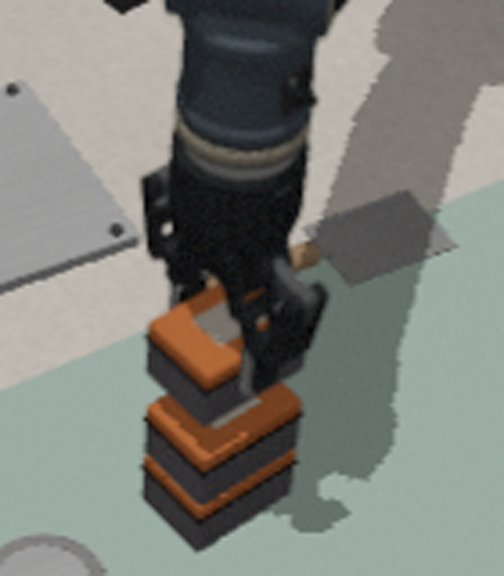

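View pics/side4.png

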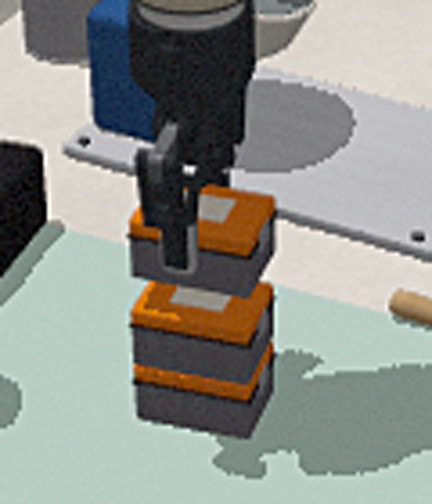

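Request:
{"method": "play_rows", "body": {
  "targets": [0.5,-0.1,0.25,0,4,1.1,-0.1,0.25,0,4,1.6,-0.1,0.25,0,4,2.0,-0.1,0.25,0,4,2.1,-0.1,0.25,0,4]
}}

```text
time: 5.82
tcp_pos: [0.5557, 0.1857, 0.1774]
ee_rot: [-0.529, 0.467, 0.53, 0.47]
force: [-0.4, 0.4, -2.6]
gripper_width: 0.0553
```

```bash
python3 -c "
from h import *
need([.556,.186,.175],187)"
```

```text
t 5.82 tcp [0.5557 0.1857 0.1774] xdir [ 0.0026  0.0041 -1.    ] az y -173.0 j [ 0.1774  0.5912 -0.7828  1.8403  0.5138  0.92    0.8525] F [-0.3967  0.4046 -2.6251] w 0.055286245665553235
shift cm [ 0.2371 -0.0341  0.0242] norm 0.24076002690327594 turn 0.0
```

Request:
{"method": "play_rows", "body": {
  "targets": [0.1,0,0,0,4,0.2,0,0,0,4,0.25,0,0,0,4,0.3,0,0,0,4]
}}

```text
time: 6.15
tcp_pos: [0.5559, 0.1859, 0.1749]
ee_rot: [-0.529, 0.467, 0.53, 0.47]
force: [-0.6, -1.3, 2.5]
gripper_width: 0.055
```

Request:
{"method": "play_rows", "body": {
  "targets": [0,0,0,0,5.6,0,0,0,0,6,0,0,0,0,7,0,0,0,0,8,0,0,0,0,8.5]
}}

```text
time: 6.57
tcp_pos: [0.556, 0.186, 0.1751]
ee_rot: [-0.53, 0.467, 0.53, 0.471]
force: [0.4, -0.6, 0.3]
gripper_width: 0.0849
```

Request:
{"method": "play_rows", "body": {
  "targets": [0,0,0,0,8.5,-1,0,0,0,8.5,-3,0,0,0,8.5,-6,0,0,0,8.5,-10,0,0,0,8.5]
}}

```text
time: 6.98
tcp_pos: [0.5545, 0.1849, 0.2746]
ee_rot: [-0.529, 0.468, 0.531, 0.469]
force: [0.6, -0.4, -0.1]
gripper_width: 0.085
```

```bash
python3 -c "
from orange import *
st=manip.read_state();im=manip.capture('wrist')[:,:,::-1];cv2.imwrite('pics/w5.png',im);lids(im.copy(),'wrist',st,[.135])
im=manip.capture('side')[:,:,::-1];cv2.imwrite('pics/side5.png',cv2.resize(im[180:340,200:360],None,fx=3.6,fy=3.6,interpolation=cv2.INTER_CUBIC));lids(im.copy(),'side',st,[.135])
im=manip.capture('scene')[:,:,::-1];lids(im.copy(),'scene',st,[.135])
need([.556,.186,.175],187)"
```

```text
wrist px [318.5473 280.0323] z 0.135 ctr mm [566.  188.4] size [49.9 54.9] yaw -82.8
side px [274.3636 268.9091] z 0.135 ctr mm [548.1 198. ] size [80.3 61.6] yaw 8.6
t 7.13 tcp [0.5569 0.1869 0.2793] xdir [ 0.0109  0.0067 -0.9999] az y -173.0 j [ 0.239   0.4796 -0.859   1.7475  0.4055  1.0885  0.9409] F [ 0.351  -0.5865  0.1471] w 0.08501849038687462
shift cm [10.4309  0.2268 -0.1355] norm 10.434291806182836 turn 0.0
```

View pics/side5.png

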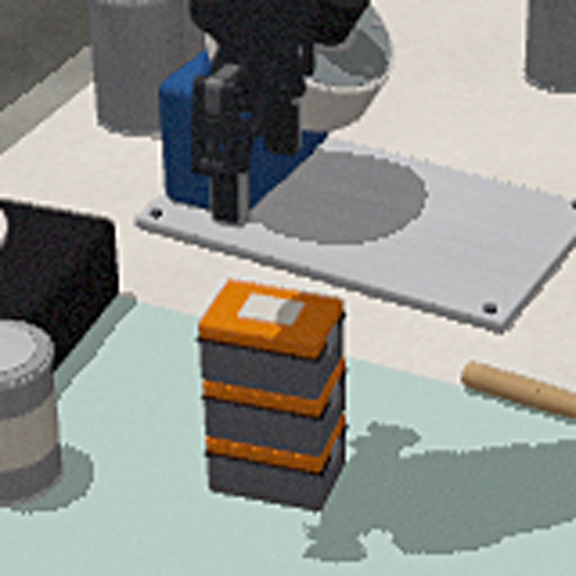

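View pics/w5.png

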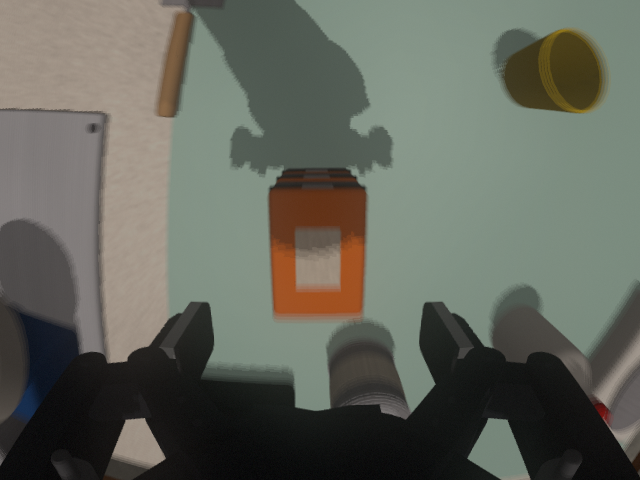

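```bash
python3 -c "
from h import *
need([.70,-.043,.42])"
```

```text
t 7.13 tcp [0.5569 0.1869 0.2793] xdir [ 0.0109  0.0067 -0.9999] az y -173.0 j [ 0.239   0.4796 -0.859   1.7475  0.4055  1.0885  0.9409] F [ 0.351  -0.5865  0.1471] w 0.08501849038687462
shift cm [-14.0641 -11.5584 -24.4896] norm 30.51453557308595
```

Request:
{"method": "play_rows", "body": {
  "targets": [-3,0,-2,0,8.5,-5.5,-1,-5,0,8.5,-8,-2.5,-8,0,8.5,-10,-4,-11.3,0,8.5,-12,-5.5,-14.5,0,8.5]
}}

```text
time: 7.55
tcp_pos: [0.6281, 0.0473, 0.4003]
ee_rot: [0.531, -0.464, -0.528, -0.473]
force: [1.2, -0.0, 0.1]
gripper_width: 0.0846
```

Request:
{"method": "play_rows", "body": {
  "targets": [-0.5,-2,-3,0,8.5,-1,-4,-6,0,8.5,-2,-6,-9.5,0,8.5,-2,-6,-9.8,0,8.5]
}}

```text
time: 7.88
tcp_pos: [0.7031, -0.0521, 0.4195]
ee_rot: [0.53, -0.468, -0.524, -0.475]
force: [-0.3, -1.3, -1.0]
gripper_width: 0.085
```

```bash
python3 -c "
from orange import *
need([.95,-.058,.42])
im=manip.capture('scene')[:,:,::-1];cv2.imwrite('pics/scene6.png',im)
im=manip.capture('side')[:,:,::-1];cv2.imwrite('pics/side6.png',im)
st=manip.read_state();im=manip.capture('wrist')[:,:,::-1];cv2.imwrite('pics/w6.png',im)"
```

```text
t 7.88 tcp [ 0.7031 -0.0521  0.4195] xdir [ 0.0126  0.0025 -0.9999] az y -173.7 j [ 0.4914  0.5659 -0.8062  1.2651  0.4004  1.4579  1.4089] F [-0.3443 -1.3018 -0.9527] w 0.08499236679646459
shift cm [  0.2608 -24.4705  -3.3139] norm 24.695211179584778
```

View pics/scene6.png

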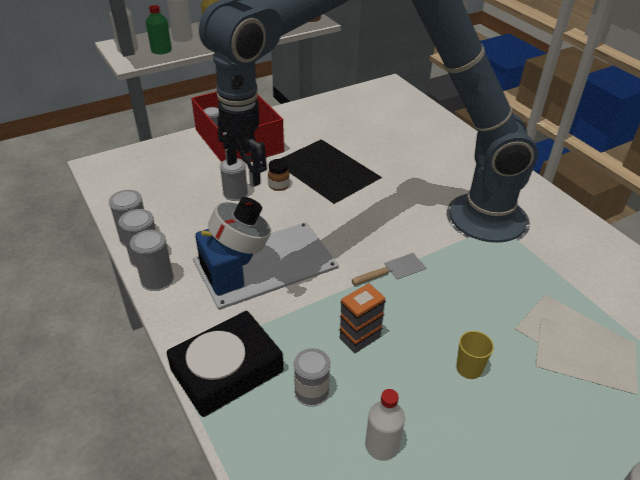

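View pics/w6.png

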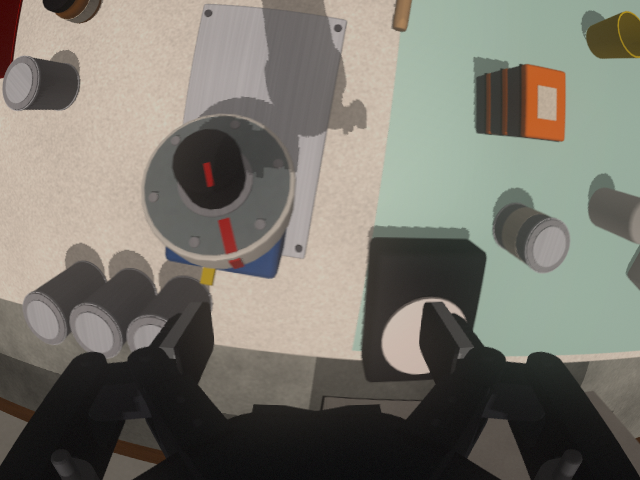

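```bash
python3 -c "
from h import *
st=manip.read_state()
print(st['tcp_pos'],R.from_quat(st['ee_rot']).as_matrix()[:,0])
q=[onz('wrist',p,.012,st)[:2] for p in [(204,6),(346,18),(299,257)]]
b=[onz('wrist',p,.012,st)[:2] for p in [(208,13),(337,28),(298,248)]]
for q in (q,b):
  q=np.array(q);e=q[2]-q[1];f=q[1]-q[0];print(q.tolist(),np.degrees(np.arctan2(e[1],e[0])),np.linalg.norm(e),np.degrees(np.arctan2(f[1],f[0]))-90,np.linalg.norm(f))
print(onz('wrist',(208,172),.208,st))
print(proj('wrist',[.658,-.1385,.208],st))
for n,off,c in (('scene',(180,180),[(126,410),(507,275),(408,137),(43,250)]),('side',(220,150),[(58,292),(382,386),(467,285)])):
  pass
import json
# bolts in scene/side
S=lambda n,o,uv:onz(n,(uv[0]/3.2+o[0],uv[1]/3.2+o[1]),.012)[:2]
s=[S('scene',(180,180),k) for k in [(136,390),(488,268),(395,141)]]
t=[S('side',(220,150),k) for k in [(75,286),(372,370),(449,279)]]
for q in (s,t):
  e=q[0]-q[1];f=q[1]-q[2];print(q,np.degrees(np.arctan2(e[1],e[0])),np.linalg.norm(e),np.degrees(np.arctan2(f[1],f[0]))-90,np.linalg.norm(f))
"
```

```text
[ 0.6992 -0.043   0.4193] [ 0.0087  0.007  -0.9999]
[[0.4684479027811054, -0.21555996643446315], [0.47179351138615394, -0.029153170845804797], [0.7954275193242326, -0.051253043611913386]] -3.9064706599831536 0.32438769315487687 -1.0282279334232243 0.18643681647831803
[[0.4787089764442115, -0.2083649175301792], [0.4874566551760009, -0.03885152091619435], [0.7827916266969331, -0.053973627685022785]] -2.931169591124109 0.2957218685122859 -2.9541079453593113 0.16973895697453997
[ 0.6657 -0.1294  0.208 ]
[197.6838 161.256 ]
[array([ 0.784 , -0.0591]), array([ 0.489 , -0.0423]), array([ 0.4781, -0.2149])] -3.2730404676943925 0.2955532597155133 -3.5994227347502488 0.17299832577373783
[array([ 0.78  , -0.0538]), array([ 0.4875, -0.0387]), array([ 0.4778, -0.2047])] -2.9697225588618035 0.2928923447633919 -3.350456972838245 0.16631113494554745
```

Request:
{"method": "play_rows", "body": {
  "targets": [0,-3.9,-0.7,0,8.5,0,-7.8,-1.4,0,8.5,0,-11.7,-2.1,0,8.5,0,-15.6,-2.8,0,8.5,0,-19.5,-3.5,0,8.5]
}}

```text
time: 8.45
tcp_pos: [0.891, -0.0517, 0.4208]
ee_rot: [0.531, -0.464, -0.53, -0.472]
force: [2.0, -0.9, 0.2]
gripper_width: 0.0853
```

```bash
python3 -c "
from h import *
need([1.1,-.062,.42])"
```

```text
t 8.45 tcp [ 0.891  -0.0517  0.4208] xdir [ 0.0081  0.0081 -0.9999] az y -172.8 j [ 0.1849  0.9354 -0.6943  0.5237  0.5471  1.7677  1.5469] F [ 2.0368 -0.9255  0.1872] w 0.08534011282643497
shift cm [  0.244  -20.6086  -3.6376] norm 20.928637566822886
```

Request:
{"method": "play_rows", "body": {
  "targets": [0,-3.9,-0.7,0,8.5,0,-7.8,-1.4,0,8.5,0,-11.7,-2.1,0,8.5,0,-15.6,-2.8,0,8.5,0,-19.5,-3.5,0,8.5]
}}

```text
time: 8.87
tcp_pos: [0.9299, -0.0393, 0.4273]
ee_rot: [0.536, -0.46, -0.529, -0.47]
force: [-0.1, 1.4, 2.0]
gripper_width: 0.0851
```

```bash
python3 -c "
from h import *
need([1.1,-.062,.42])"
```

```text
t 8.87 tcp [ 0.9299 -0.0393  0.4273] xdir [ 0.0178  0.0049 -0.9998] az y -172.2 j [ 0.0669  1.1167 -1.3574  0.1131  1.3013  1.98    1.6499] F [-0.0787  1.3553  1.9769] w 0.08514092741277146
shift cm [  1.0261 -16.5343  -4.5506] norm 17.179712358720447
```

Request:
{"method": "play_rows", "body": {
  "targets": [-1,-4,-0.7,0,8.5,-2,-8,-1.4,0,8.5,-4,-12,-2.1,0,8.5,-6,-16,-2.8,0,8.5,-8,-20,-3.5,0,8.5]
}}

```text
time: 9.28
tcp_pos: [0.94, -0.0351, 0.4182]
ee_rot: [0.543, -0.453, -0.526, -0.473]
force: [-0.3, -0.2, -0.7]
gripper_width: 0.0846
```

```bash
python3 -c "
from h import *
need([1.1,-.062,.42])"
```

```text
t 9.28 tcp [ 0.94   -0.0351  0.4182] xdir [ 0.0365  0.0058 -0.9993] az y -171.7 j [ 0.0192  1.1036 -0.4683  0.1045  0.4426  1.9076  1.6818] F [-0.3085 -0.1569 -0.665 ] w 0.08464971027267269
shift cm [  0.3851 -15.4461  -4.9596] norm 16.22743128497053
```

Request:
{"method": "play_rows", "body": {
  "targets": [0,-60,-15,0,8.5,0,-60,-15,0,8.5,0,-60,-15,0,8.5,0,-60,-15,0,8.5,0,-60,-15,0,8.5]
}}

```text
time: 9.7
tcp_pos: [0.9563, -0.0431, 0.3919]
ee_rot: [0.547, -0.448, -0.522, -0.478]
force: [0.6, -0.1, 0.1]
gripper_width: 0.085
```

```bash
python3 -c "
from h import *
need([1.1,-.062,.42])"
```

```text
t 9.7 tcp [ 0.9563 -0.0431  0.3919] xdir [ 0.0545  0.0089 -0.9985] az y -171.8 j [-0.0176  1.1446  0.4494  0.1045 -0.4426  1.8482  1.7415] F [ 0.626  -0.0626  0.113 ] w 0.08498714054595756
shift cm [ -2.0439 -14.0834  -3.9297] norm 14.763521761509109
```

Request:
{"method": "play_rows", "body": {
  "targets": [-60,0,0,0,8.5,-60,0,0,0,8.5,-60,0,0,0,8.5,-60,0,0,0,8.5,-60,0,0,0,8.5]
}}

```text
time: 10.12
tcp_pos: [0.8862, -0.0455, 0.5444]
ee_rot: [0.557, -0.445, -0.508, -0.483]
force: [-1.9, 0.4, 1.4]
gripper_width: 0.0844
```

```bash
python3 -c "
from h import *
need([1.1,-.062,.42])"
```

```text
t 10.12 tcp [ 0.8862 -0.0455  0.5444] xdir [ 0.0866 -0.0048 -0.9962] az y -172.2 j [-0.0229  0.9815  0.5418  0.1008 -0.5092  1.986   1.7443] F [-1.8851  0.4451  1.3546] w 0.08444155825233504
shift cm [ 14.2563 -19.8194  -4.3194] norm 24.793298231978188
```

Request:
{"method": "play_rows", "body": {
  "targets": [-60,0,0,0,8.5,-60,0,0,0,8.5,-60,0,0,0,8.5,-60,0,0,0,8.5,-60,0,0,0,8.5]
}}

```text
time: 10.53
tcp_pos: [0.8556, -0.0427, 0.6203]
ee_rot: [0.578, -0.425, -0.484, -0.501]
force: [0.2, -0.2, 0.2]
gripper_width: 0.0849
```

```bash
python3 -c "
from h import *
need([1.1,-.062,.42])"
```

```text
t 10.53 tcp [ 0.8556 -0.0427  0.6203] xdir [ 0.1711 -0.0058 -0.9852] az y -172.0 j [-0.017   0.886   0.2921  0.1019 -0.2683  1.9858  1.7276] F [ 0.2288 -0.2295  0.1718] w 0.08491030446460694
shift cm [ 23.9233 -20.2161  -4.6089] norm 31.65843084440309
```

Request:
{"method": "play_rows", "body": {
  "targets": [-60,0,-3,0,8.5,-60,0,-3,0,8.5,-60,0,-3,0,8.5,-60,0,-3,0,8.5,-60,0,-3,0,8.5]
}}

```text
time: 10.95
tcp_pos: [0.8185, -0.0521, 0.6935]
ee_rot: [0.6, -0.403, -0.458, -0.519]
force: [-1.6, 0.3, -0.4]
gripper_width: 0.0851
```

Request:
{"method": "play_rows", "body": {
  "targets": [-60,0,-3,0,8.5,-60,0,-3,0,8.5,-60,0,-3,0,8.5,-60,0,-3,0,8.5,-60,0,-3,0,8.5]
}}

```text
time: 11.37
tcp_pos: [0.7745, -0.0608, 0.7639]
ee_rot: [0.62, -0.38, -0.43, -0.535]
force: [0.4, -0.3, 0.4]
gripper_width: 0.0851
```

```bash
python3 -c "
from h import *
need([1.1,-.062,.42])"
```

```text
t 11.37 tcp [ 0.7745 -0.0608  0.7639] xdir [ 0.341  -0.0118 -0.94  ] az y -171.5 j [ 0.0048  0.7105  0.2843  0.1007 -0.2594  1.9858  1.7498] F [ 0.4217 -0.3353  0.3512] w 0.08510494304410778
shift cm [ 43.4242 -18.7405  -2.2296] norm 47.34807541312563
```

Request:
{"method": "play_rows", "body": {
  "targets": [-60,0,-10,0,8.5,-60,0,-10,0,8.5,-60,0,-10,0,8.5,-60,0,-10,0,8.5,-60,0,-10,0,8.5]
}}

```text
time: 11.78
tcp_pos: [0.7231, -0.091, 0.8286]
ee_rot: [0.639, -0.359, -0.401, -0.549]
force: [0.8, -0.6, 1.0]
gripper_width: 0.0852
```

```bash
python3 -c "
from h import *
need([1.1,-.062,.42])"
```

```text
t 11.78 tcp [ 0.7231 -0.091   0.8286] xdir [ 0.4207 -0.0179 -0.907 ] az y -171.2 j [ 0.0526  0.6239  0.2628  0.1007 -0.2546  1.9858  1.7856] F [ 0.778  -0.5776  0.9899] w 0.08521542672231266
shift cm [ 52.8675 -17.3706   1.4269] norm 55.66640877365391
```

Request:
{"method": "play_rows", "body": {
  "targets": [-60,0,-12,0,8.5,-60,0,-12,0,8.5,-60,0,-12,0,8.5,-60,0,-12,0,8.5,-60,0,-12,0,8.5]
}}

```text
time: 12.2
tcp_pos: [0.6646, -0.1254, 0.8876]
ee_rot: [0.658, -0.338, -0.371, -0.561]
force: [-0.9, 0.7, 0.3]
gripper_width: 0.085
```

```bash
python3 -c "
from h import *
need([.63,-.131,.35])
M=R.from_quat(manip.read_state()['ee_rot']).as_matrix();w=np.array([.499,-.028,-.866]);print(M,'err in tool',np.degrees(M.T@w))"
```

```text
t 12.2 tcp [ 0.6646 -0.1254  0.8876] xdir [ 0.4962 -0.0272 -0.8678] az y -170.6 j [ 0.1205  0.539   0.2252  0.1007 -0.2498  1.9858  1.8281] F [-0.8582  0.7436  0.3135] w 0.08501927343866908
shift cm [44.9508 29.2935  4.8779] norm 53.874660179697386 
[[ 0.4962 -0.8612 -0.1099]
 [-0.0272 -0.142   0.9895]
 [-0.8678 -0.488  -0.0939]] err in tool [57.288  -0.1841 -0.0707]
```

```bash
python3 -c "
from h import *
need([.56,-.127,.38])"
```

```text
t 12.2 tcp [ 0.6646 -0.1254  0.8876] xdir [ 0.4962 -0.0272 -0.8678] az y -170.6 j [ 0.1205  0.539   0.2252  0.1007 -0.2498  1.9858  1.8281] F [-0.8582  0.7436  0.3135] w 0.08501927343866908
shift cm [38.8634 33.8015  5.7615] norm 51.82758402972858
```

Request:
{"method": "play_rows", "body": {
  "targets": [3,2.6,0.4,7,8.5,6,5.2,0.9,14,8.5,9,7.8,1.3,21,8.5,12,10.4,1.8,28,8.5,15,13,2.2,35,8.5]
}}

```text
time: 12.62
tcp_pos: [0.639, -0.1253, 0.7557]
ee_rot: [-0.52, 0.41, 0.288, 0.692]
force: [1.4, -0.2, 1.2]
gripper_width: 0.0848
```

```bash
python3 -c "
from h import *
need([.56,-.127,.38])"
```

```text
t 12.62 tcp [ 0.639  -0.1253  0.7557] xdir [ 0.4981 -0.0278 -0.8667] az y 160.4 j [-0.0831  0.1812  0.3085  1.0145 -0.1307  1.4361  1.4541] F [ 1.427  -0.1756  1.2075] w 0.08475516900058996
shift cm [28.6325 24.6266 -6.927 ] norm 38.396311911361664
```

Request:
{"method": "play_rows", "body": {
  "targets": [3,2.6,-0.7,7,8.5,6,5.2,-1.5,14,8.5,9,7.8,-2.2,21,8.5,12,10.4,-2.9,28,8.5,15,13,-3.6,35,8.5]
}}

```text
time: 13.03
tcp_pos: [0.5959, -0.1253, 0.556]
ee_rot: [-0.285, 0.478, 0.15, 0.817]
force: [0.1, -0.7, -0.4]
gripper_width: 0.0852
```

```bash
python3 -c "
from h import *
need([.56,-.127,.38])"
```

```text
t 13.03 tcp [ 0.5959 -0.1253  0.556 ] xdir [ 0.4976 -0.0276 -0.867 ] az y 123.2 j [-0.1439  0.0365  0.3162  1.6076 -0.0817  0.9818  0.8453] F [ 0.1075 -0.707  -0.4037] w 0.08521469951469589
shift cm [13.4761  7.4023 -9.2816] norm 17.959567527346866
```

Request:
{"method": "play_rows", "body": {
  "targets": [3,1.6,-2,7,8.5,6,3.2,-4,14,8.5,9,4.9,-6.2,21,8.5,12,6.6,-8.2,28,8.5,13.5,7.4,-9.3,28,8.5]
}}

```text
time: 13.45
tcp_pos: [0.5567, -0.1264, 0.3735]
ee_rot: [-0.077, 0.504, 0.03, 0.859]
force: [0.4, 0.6, -0.1]
gripper_width: 0.0851
```

Request:
{"method": "play_rows", "body": {
  "targets": [0,0,0,0,8.5]
}}

```text
time: 13.53
tcp_pos: [0.5538, -0.126, 0.3679]
ee_rot: [-0.077, 0.509, 0.03, 0.857]
force: [-0.5, 0.3, 0.1]
gripper_width: 0.085
```

```bash
python3 -c "
from h import *
need([.56,-.127,.38])
cv2.imwrite('pics/w7.png',manip.capture('wrist')[:,:,::-1])
for n,b in (('scene',(180,120,340,280)),('side',(200,100,360,260))):
    im=manip.capture(n)[:,:,::-1];cv2.imwrite('pics/%s7.png'%n,cv2.resize(im[b[1]:b[3],b[0]:b[2]],None,fx=3.6,fy=3.6,interpolation=cv2.INTER_CUBIC))
"
```

```text
t 13.53 tcp [ 0.5538 -0.126   0.3679] xdir [ 0.4803 -0.0259 -0.8767] az y 97.5 j [-0.1336  0.0677  0.3263  1.9937 -0.1537  0.5906  0.4495] F [-0.4788  0.269   0.0999] w 0.08495965951545328
shift cm [-0.7625 -0.2975  1.0949] norm 1.3669854915799808
```

View pics/w7.png

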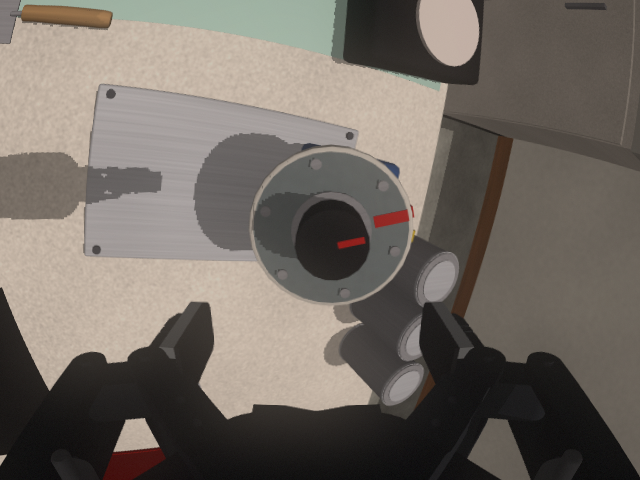

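View pics/side7.png

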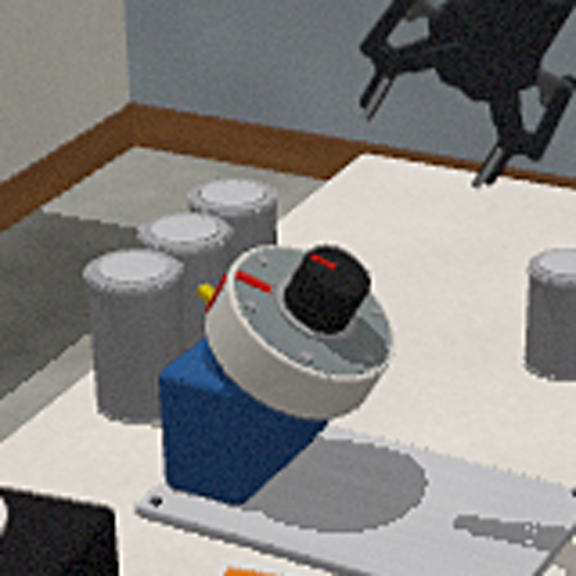

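```bash
python3 -c "
from h import *
im=cv2.imread('pics/w7.png')
cv2.imwrite('pics/w7z.png',cv2.resize(im[120:330,230:440],None,fx=2.8,fy=2.8,interpolation=cv2.INTER_CUBIC))
im=cv2.imread('pics/scene7.png');g=np.clip(im.astype(float)*2,0,255).astype(np.uint8)
im2=cv2.imread('pics/side7.png');g2=np.clip(im2.astype(float)*2,0,255).astype(np.uint8)
cv2.imwrite('pics/k.png',np.hstack([cv2.resize(g[240:420,120:320],None,fx=2,fy=2),cv2.resize(g2[220:400,200:400],None,fx=2,fy=2)]))
im=np.clip(cv2.imread('pics/w7z.png').astype(float)*2.5,0,255).astype(np.uint8);cv2.imwrite('pics/w7z.png',im)
"
```

```text
(no output)
```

View pics/w7z.png

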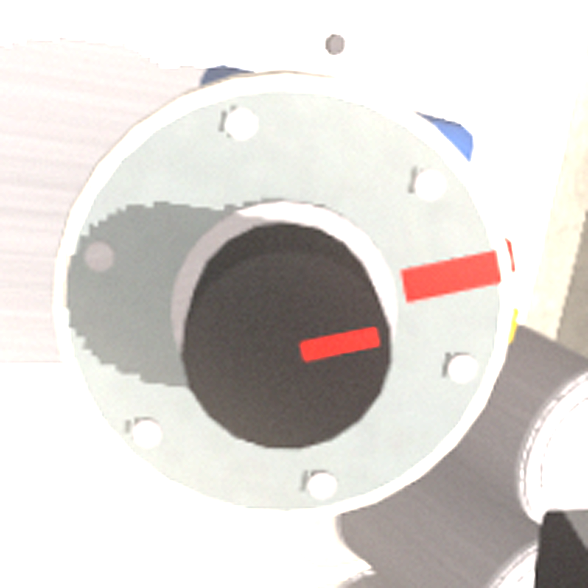

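View pics/k.png

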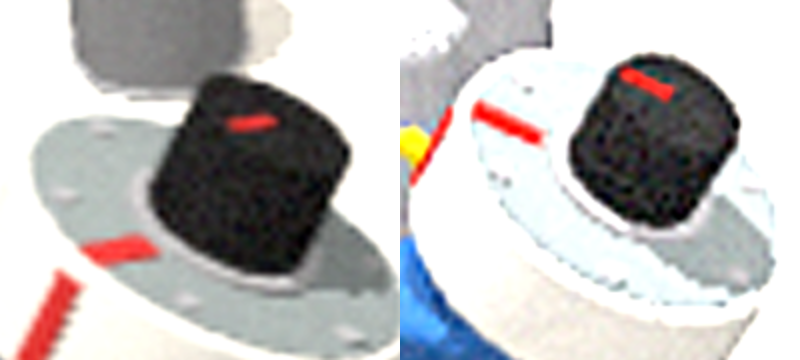

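```bash
python3 -c "
from h import *
st=manip.read_state()
W=lambda u,v:ray('wrist',(230+u/2.8,120+v/2.8),st)
r=[ray('scene',(248.5,203.9)),ray('side',(289.9,172.8)),W(340,345)]
print('mark',tri(r),tri(r[:2])[0])
s=np.array([-.499,.028,.866])
o=np.array([.7045,-.1355,.125])
for k in (.05,.078,.096): 
  p=o+k*s; print(k,p,(proj('wrist',p,st)-[230,120])*2.8)
m=tri(r)[0]
# plane through mark, normal s
def onp(uv,p0): 
  oo,d=W(*uv); return oo+d*(np.dot(p0-oo,s)/np.dot(d,s))
c=onp((287,346),m);print('end c',c,'edge radii',[np.linalg.norm(onp(e,m)-c) for e in [(183,346),(391,346),(287,447)]])
c2=onp((285,292),m-.046*s);print('face c',c2,[np.linalg.norm(onp(e,m-.046*s)-c2) for e in [(53,292),(517,292),(285,72),(285,512)]], 'axis',(c-c2)/np.linalg.norm(c-c2),np.linalg.norm(c-c2))
"
```

```text
mark (array([ 0.67  , -0.1313,  0.2152]), [np.float64(0.002239403360399158), np.float64(0.00580666150398446), np.float64(0.007574390728904201)]) [ 0.6669 -0.1334  0.2106]
0.05 [ 0.6795 -0.1341  0.1683] [256.1792 289.3537]
0.078 [ 0.6656 -0.1333  0.1925] [256.6184 312.5254]
0.096 [ 0.6566 -0.1328  0.2081] [256.9432 329.8378]
end c [ 0.6643 -0.136   0.2121] edge radii [np.float64(0.027639128713700417), np.float64(0.027829061081339583), np.float64(0.028903024506224617)]
face c [ 0.6875 -0.1336  0.1723] [np.float64(0.07200122266065669), np.float64(0.07304809646060705), np.float64(0.067131596168229), np.float64(0.07446903024082145)] axis [-0.5032 -0.0531  0.8625] 0.04614648522615657
```

```bash
python3 -c "
from h import *
need([.56,-.127,.38])
import pickle
st=manip.read_state();im=manip.capture('wrist')[:,:,::-1];pickle.dump(st,open('st8.p','wb'))
need([.56,-.127,.38])
cv2.imwrite('pics/w8.png',im)
im=np.clip(im.astype(float)*2.5,0,255).astype(np.uint8)
cv2.imwrite('pics/w8z.png',cv2.resize(im[120:330,230:440],None,fx=2.8,fy=2.8,interpolation=cv2.INTER_CUBIC))
"
```

```text
t 13.68 tcp [ 0.5575 -0.1265  0.3745] xdir [ 0.4906 -0.0269 -0.871 ] az y 97.5 j [-0.1342  0.0651  0.3264  1.9836 -0.1532  0.5914  0.4488] F [ 0.7219 -0.7759  0.2522] w 0.08476507910051023
shift cm [-0.3588 -0.1402  0.4695] norm 0.6072741280968463 
t 13.73 tcp [ 0.5581 -0.1266  0.3756] xdir [ 0.4924 -0.0271 -0.8699] az y 97.5 j [-0.1343  0.0646  0.3265  1.9822 -0.1533  0.5912  0.4488] F [ 0.7812  0.5217 -0.5314] w 0.08479504649417677
shift cm [-0.2908 -0.1112  0.3739] norm 0.4865477424983149
```

View pics/w8z.png

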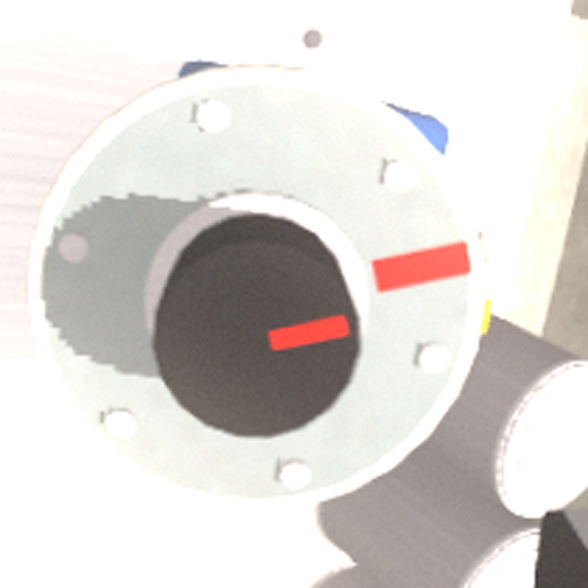

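```bash
cat > k8.py <<'E'
from h import *
import pickle
st=pickle.load(open('st8.p','rb'))
W=lambda u,v:ray('wrist',(230+u/2.8,120+v/2.8),st)
r=[ray('scene',(248.5,203.9)),ray('side',(289.9,172.8)),W(309,333)]
print('mark',tri(r),tri(r[:2])[0])
s=np.array([-.499,.028,.866])
m=tri(r)[0]
def onp(uv,p0): 
  oo,d=W(*uv); return oo+d*(np.dot(p0-oo,s)/np.dot(d,s))
e0=np.array([.7045,-.1355,.125])+.096*s
for m in (m,e0):
  c=onp((256.5,335),m);print('end c',c,'radii',[np.linalg.norm(onp(e,m)-c) for e in [(153,335),(360,335),(256.5,436)]])
  c2=onp((258,282),m-.046*s);print('face c',c2,[np.linalg.norm(onp(e,m-.046*s)-c2) for e in [(29,282),(491,282),(258,62),(258,500)]],'axis',(c-c2)/np.linalg.norm(c-c2))
  v=onp((474,258),m-.046*s)-onp((372,275),m-.046*s);v/=np.linalg.norm(v)
  up=np.array([.866*.9984,-.866*.056,.5]);yy=np.cross(s,up)
  print('mark angle ccw facing front',np.degrees(np.arctan2(v@yy,v@up)))
  w=c2-.05*s;print('origin xy',w)
E
python3 k8.py
```

```text
mark (array([ 0.6678, -0.1318,  0.2123]), [np.float64(0.0009719790915317599), np.float64(0.002324626850707812), np.float64(0.002119227438734409)]) [ 0.6669 -0.1334  0.2106]
end c [ 0.6577 -0.1348  0.2066] radii [np.float64(0.02761402315757855), np.float64(0.02764041033098274), np.float64(0.02883308306963657)]
face c [ 0.6808 -0.1322  0.1667] [np.float64(0.07152497607689533), np.float64(0.07302000017580362), np.float64(0.06724893929405985), np.float64(0.07353810667504505)] axis [-0.499  -0.0564  0.8648]
mark angle ccw facing front 22.34748010417801
origin xy [ 0.7057 -0.1336  0.1234]
end c [ 0.6567 -0.1342  0.2082] radii [np.float64(0.027413690317764833), np.float64(0.027439886058817715), np.float64(0.02862390625469131)]
face c [ 0.6797 -0.1317  0.1683] [np.float64(0.0710825227883601), np.float64(0.07256829867265464), np.float64(0.06683293755630074), np.float64(0.07308320016663808)] axis [-0.4993 -0.0542  0.8647]
mark angle ccw facing front 22.347480104178043
origin xy [ 0.7047 -0.1331  0.125 ]
```

```bash
python3 -c "
from h import *
need([.6351,-.1323,.2457])
"
```

```text
t 13.73 tcp [ 0.5581 -0.1266  0.3756] xdir [ 0.4924 -0.0271 -0.8699] az y 97.5 j [-0.1343  0.0646  0.3265  1.9822 -0.1533  0.5912  0.4488] F [ 0.7812  0.5217 -0.5314] w 0.08479504649417677
shift cm [15.1049 -0.2094  0.2763] norm 15.108845980756072
```

Request:
{"method": "play_rows", "body": {
  "targets": [1,-0.1,0,0,8.5,3,-0.2,0,0,8.5,5,-0.2,0,0,8.5,5,-0.2,0,0,8.5,5,-0.2,0,0,8.5]
}}

```text
time: 14.15
tcp_pos: [0.5837, -0.1299, 0.3322]
ee_rot: [-0.078, 0.503, 0.03, 0.86]
force: [0.7, -0.4, -0.2]
gripper_width: 0.085
```

```bash
python3 -c "
from h import *
need([.6351,-.1323,.2457])
"
```

```text
t 14.15 tcp [ 0.5837 -0.1299  0.3322] xdir [ 0.4922 -0.0274 -0.8701] az y 97.5 j [-0.1093  0.1568  0.3161  1.9888 -0.2402  0.5028  0.5295] F [ 0.7256 -0.4089 -0.2329] w 0.08499653684087895
shift cm [10.0633  0.0015  0.2179] norm 10.065680859028229
```

Request:
{"method": "play_rows", "body": {
  "targets": [2,0,0.1,0,8.5,4,0,0.2,0,8.5,5.5,0,0.2,0,8.5,6,0,0.2,0,8.5,6,0,0.2,0,8.5]
}}

```text
time: 14.57
tcp_pos: [0.6154, -0.1312, 0.2811]
ee_rot: [-0.078, 0.503, 0.03, 0.86]
force: [-0.2, 0.6, 0.3]
gripper_width: 0.0853
```

```bash
python3 -c "
from h import *
need([.6351,-.1323,.2457])
im=manip.capture('wrist')[:,:,::-1]
im=np.clip(im.astype(float)*2.2,0,255).astype(np.uint8)
cv2.imwrite('pics/w9.png',im)
"
```

```text
t 14.57 tcp [ 0.6154 -0.1312  0.2811] xdir [ 0.4921 -0.0273 -0.8701] az y 97.5 j [-0.062   0.2692  0.2696  1.98   -0.3381  0.408   0.6153] F [-0.22    0.5545  0.3287] w 0.08532458808170883
shift cm [ 4.0535  0.0064 -0.0229] norm 4.053593470817953
```

View pics/w9.png

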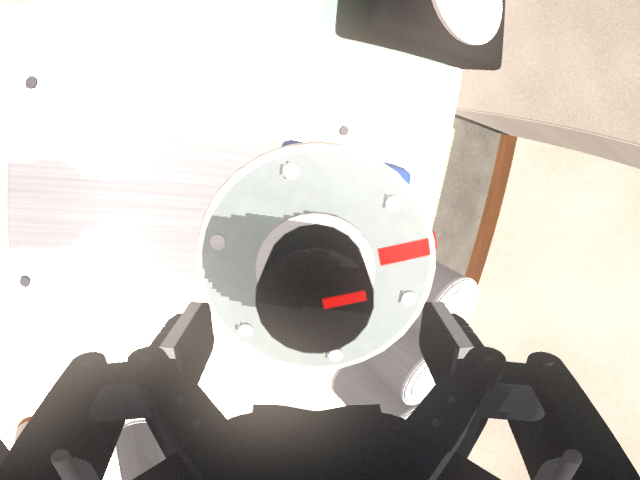

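```bash
python3 -c "
from h import *
st=manip.read_state();print(st['tcp_pos'])
print(proj('wrist',[.657,-.1342,.2075],st),proj('wrist',[.6573,-.1342+.028,.2075],st),proj('wrist',[.6573,-.1342-.028,.2075],st),)
"
```

```text
[ 0.6153 -0.1315  0.2819]
[314.4043 298.5085] [325.4164 241.5438] [305.7867 347.7606]
```

Request:
{"method": "play_rows", "body": {
  "targets": [1,0,0,0,8.5,2.2,0,0,0,8.5,3.3,0,0,0,8.5,4,0,0,0,8.5,4,0,0,0,8.5]
}}

```text
time: 15.03
tcp_pos: [0.635, -0.1322, 0.2449]
ee_rot: [-0.078, 0.504, 0.03, 0.86]
force: [-0.7, 0.1, -0.3]
gripper_width: 0.0849
```

Request:
{"method": "play_rows", "body": {
  "targets": [0,0,0,0,7,0,0,0,0,6,0,0,0,0,5,0,0,0,0,4,0,0,0,0,4]
}}

```text
time: 15.45
tcp_pos: [0.6347, -0.1323, 0.2453]
ee_rot: [-0.078, 0.504, 0.03, 0.86]
force: [-2.6, 0.4, 0.4]
gripper_width: 0.0546
```

```bash
cat >> h.py <<'E'
def fm():
    s=manip.read_state();M=R.from_quat(s["ee_rot"]).as_matrix()
    sp=np.array([-.499,.028,.866]);up=np.array([.8645,-.0485,.5]);yy=np.cross(sp,up)
    z=M[:,2];print("t %.2f"%s["time"],"F tool",M.T@s["force"],"M tool",M.T@s["moment"],"j",s["joints"],"tcp",s["tcp_pos"],"xdir",M[:,0],"w %.4f"%s["gripper_width"],"jaw ang ccw %.2f"%np.degrees(np.arctan2(z@yy,z@up)))
E
python3 -c "
from h import *
fm()"
```

```text
t 15.45 F tool [-1.5883  0.6862 -1.9746] M tool [0.0552 0.7311 0.1602] j [-0.0208  0.3439  0.2229  1.9692 -0.3934  0.3477  0.6654] tcp [ 0.6347 -0.1323  0.2453] xdir [ 0.4906 -0.027  -0.871 ] w 0.0546 jaw ang ccw 12.25
```

Request:
{"method": "play_rows", "body": {
  "targets": [0,0,0,5,4,0,0,0,10,4,0,0,0,15,4,0,0,0,20,4,0,0,0,25,4]
}}

```text
time: 15.87
tcp_pos: [0.6357, -0.1323, 0.2459]
ee_rot: [0.111, 0.497, -0.081, 0.857]
force: [6.2, -0.9, -3.8]
gripper_width: 0.0546
```

```bash
python3 -c "
from h import *
fm()
for i in range(3): manip.capture('side');fm()"
```

```text
t 15.87 F tool [6.4233 0.2139 3.5933] M tool [-0.0659  0.2377  0.0029] j [-0.1122  0.3508  0.3374  1.9729 -0.5096  0.3604  0.3298] tcp [ 0.6357 -0.1323  0.2459] xdir [ 0.4928 -0.0278 -0.8697] w 0.0546 jaw ang ccw -12.96
t 15.92 F tool [4.6811 0.0025 2.7707] M tool [0.4443 0.1418 0.0682] j [-0.1132  0.351   0.3386  1.9729 -0.5111  0.3607  0.3268] tcp [ 0.6358 -0.1323  0.246 ] xdir [ 0.4928 -0.0277 -0.8697] w 0.0541 jaw ang ccw -13.20
t 15.97 F tool [5.3924 0.9819 3.0826] M tool [0.4838 0.0112 0.0155] j [-0.1123  0.3509  0.3375  1.9729 -0.5098  0.3604  0.3319] tcp [ 0.6357 -0.1323  0.2459] xdir [ 0.4928 -0.0278 -0.8697] w 0.0543 jaw ang ccw -12.84
t 16.02 F tool [4.758  0.9346 3.5   ] M tool [0.4317 0.0531 0.0949] j [-0.1117  0.3508  0.3367  1.9729 -0.5092  0.3604  0.3335] tcp [ 0.6357 -0.1324  0.2459] xdir [ 0.4928 -0.0277 -0.8697] w 0.0545 jaw ang ccw -12.73
```

Request:
{"method": "play_rows", "body": {
  "targets": [0,0,0,1.5,4,0,0,0,3,4,0,0,0,4.5,4,0,0,0,6,4,0,0,0,7.5,4]
}}

```text
time: 16.43
tcp_pos: [0.636, -0.1325, 0.2461]
ee_rot: [0.166, 0.491, -0.113, 0.848]
force: [5.2, -0.6, -2.8]
gripper_width: 0.0544
```

```bash
python3 -c "
from h import *
fm()
for i in range(3): manip.capture('side');fm()"
```

```text
t 16.43 F tool [5.0094 0.8502 3.0451] M tool [-0.0843  0.3412  0.0057] j [-0.1384  0.3538  0.3707  1.9739 -0.543   0.3652  0.2311] tcp [ 0.636  -0.1325  0.2461] xdir [ 0.4933 -0.0281 -0.8694] w 0.0544 jaw ang ccw -20.32
t 16.48 F tool [4.6626 0.0144 3.4456] M tool [ 0.3161  0.3232 -0.0943] j [-0.1387  0.3538  0.3711  1.9739 -0.5435  0.3652  0.23  ] tcp [ 0.636  -0.1324  0.2461] xdir [ 0.4933 -0.028  -0.8694] w 0.0543 jaw ang ccw -20.42
t 16.53 F tool [4.8308 0.6451 3.3002] M tool [ 0.4389  0.3586 -0.0375] j [-0.1385  0.3538  0.3709  1.9739 -0.5436  0.3652  0.2308] tcp [ 0.636  -0.1324  0.2461] xdir [ 0.4934 -0.0279 -0.8693] w 0.0540 jaw ang ccw -20.38
t 16.58 F tool [ 4.7545 -0.361   3.3697] M tool [ 0.4075  0.3496 -0.0356] j [-0.1384  0.3537  0.3708  1.9739 -0.5438  0.3652  0.2309] tcp [ 0.636  -0.1325  0.2461] xdir [ 0.4935 -0.0279 -0.8693] w 0.0548 jaw ang ccw -20.39
```

Request:
{"method": "play_rows", "body": {
  "targets": [0,0,0,3,4,0,0,0,6,4,0,0,0,9,4,0,0,0,12,4,0,0,0,15,4]
}}

```text
time: 17.0
tcp_pos: [0.6366, -0.1328, 0.2464]
ee_rot: [0.277, 0.471, -0.177, 0.819]
force: [8.5, -3.9, -3.2]
gripper_width: 0.0547
```

```bash
python3 -c "
from h import *
fm()
for i in range(2): manip.capture('side');fm()"
```

```text
t 17.00 F tool [7.0792 0.692  6.8474] M tool [-0.0953  0.3281  0.0418] j [-0.1919  0.3609  0.4397  1.9758 -0.611   0.3766  0.0262] tcp [ 0.6366 -0.1328  0.2464] xdir [ 0.4944 -0.0286 -0.8687] w 0.0547 jaw ang ccw -35.56
t 17.05 F tool [6.2774 1.2715 4.451 ] M tool [0.5718 0.4871 0.0156] j [-0.1924  0.361   0.4405  1.9759 -0.612   0.3768  0.024 ] tcp [ 0.6366 -0.1328  0.2464] xdir [ 0.4945 -0.0286 -0.8687] w 0.0543 jaw ang ccw -35.75
t 17.10 F tool [6.8173 0.4943 4.9627] M tool [0.5125 0.4649 0.002 ] j [-0.192   0.361   0.44    1.9759 -0.6118  0.3767  0.0261] tcp [ 0.6366 -0.1328  0.2464] xdir [ 0.4945 -0.0285 -0.8687] w 0.0545 jaw ang ccw -35.62
```

Request:
{"method": "play_rows", "body": {
  "targets": [0,0,0,3,4,0,0,0,6,4,0,0,0,9,4,0,0,0,12,4,0,0,0,15,4]
}}

```text
time: 17.52
tcp_pos: [0.637, -0.1333, 0.2468]
ee_rot: [0.383, 0.443, -0.238, 0.775]
force: [7.5, -4.0, -4.2]
gripper_width: 0.0545
```

```bash
python3 -c "
from h import *
fm()
for i in range(2): manip.capture('side');fm()"
```

```text
t 17.52 F tool [7.4704 1.3774 5.7023] M tool [-0.0904  0.6621  0.0874] j [-0.2442  0.3699  0.5087  1.9776 -0.6772  0.3905 -0.1806] tcp [ 0.637  -0.1333  0.2468] xdir [ 0.4952 -0.0293 -0.8683] w 0.0545 jaw ang ccw -50.81
t 17.57 F tool [6.9295 1.8858 6.3184] M tool [0.4865 0.6647 0.0368] j [-0.2448  0.3701  0.5095  1.9777 -0.6782  0.3907 -0.1828] tcp [ 0.637  -0.1333  0.2467] xdir [ 0.4952 -0.0292 -0.8683] w 0.0546 jaw ang ccw -50.99
t 17.62 F tool [7.1857 1.8783 5.9679] M tool [0.4337 0.6327 0.0928] j [-0.2444  0.37    0.509   1.9777 -0.678   0.3905 -0.1806] tcp [ 0.637  -0.1334  0.2467] xdir [ 0.4953 -0.0292 -0.8682] w 0.0545 jaw ang ccw -50.86
```

Request:
{"method": "play_rows", "body": {
  "targets": [0,0,0,3,4,0,0,0,6,4,0,0,0,9,4,0,0,0,12,4,0,0,0,15,4]
}}

```text
time: 18.03
tcp_pos: [0.6374, -0.134, 0.247]
ee_rot: [0.483, 0.407, -0.294, 0.718]
force: [8.4, -5.7, -4.9]
gripper_width: 0.0547
```

```bash
python3 -c "
from h import *
fm()
for i in range(2): manip.capture('side');fm()"
```

```text
t 18.03 F tool [8.604  2.594  6.8112] M tool [-0.1196  0.9217  0.1586] j [-0.2951  0.3809  0.5773  1.9795 -0.7416  0.4067 -0.3894] tcp [ 0.6374 -0.134   0.247 ] xdir [ 0.4958 -0.0299 -0.8679] w 0.0547 jaw ang ccw -66.07
t 18.08 F tool [8.1094 2.054  5.9991] M tool [0.4517 0.9219 0.1626] j [-0.2956  0.381   0.5781  1.9795 -0.7427  0.407  -0.3917] tcp [ 0.6374 -0.134   0.247 ] xdir [ 0.4958 -0.0298 -0.8679] w 0.0544 jaw ang ccw -66.26
t 18.13 F tool [8.0718 2.3689 7.2791] M tool [0.3739 0.9437 0.1829] j [-0.2952  0.3809  0.5776  1.9795 -0.7426  0.4068 -0.3895] tcp [ 0.6374 -0.134   0.247 ] xdir [ 0.4959 -0.0297 -0.8679] w 0.0543 jaw ang ccw -66.13
```

Request:
{"method": "play_rows", "body": {
  "targets": [0,0,0,3,4,0,0,0,6,4,0,0,0,9,4,0,0,0,12,4,0,0,0,15,4]
}}

```text
time: 18.55
tcp_pos: [0.6375, -0.1348, 0.2471]
ee_rot: [0.574, 0.364, -0.346, 0.647]
force: [7.8, -6.1, -6.2]
gripper_width: 0.0543
```

```bash
python3 -c "
from h import *
fm()
for i in range(2): manip.capture('side');fm()"
```

```text
t 18.55 F tool [9.4187 3.0922 6.2105] M tool [-0.2158  1.2188  0.2296] j [-0.3441  0.3938  0.6452  1.9814 -0.8043  0.4254 -0.6005] tcp [ 0.6375 -0.1348  0.2471] xdir [ 0.4962 -0.0304 -0.8677] w 0.0543 jaw ang ccw -81.36
t 18.60 F tool [8.7617 2.1577 5.4326] M tool [0.3925 1.2219 0.2072] j [-0.3447  0.394   0.646   1.9814 -0.8054  0.4256 -0.6028] tcp [ 0.6376 -0.1348  0.2471] xdir [ 0.4962 -0.0304 -0.8677] w 0.0545 jaw ang ccw -81.54
t 18.65 F tool [8.2498 2.8027 5.8588] M tool [0.2979 1.1631 0.2452] j [-0.3443  0.3938  0.6455  1.9815 -0.8052  0.4254 -0.6005] tcp [ 0.6375 -0.1348  0.2471] xdir [ 0.4963 -0.0303 -0.8676] w 0.0548 jaw ang ccw -81.41
```

Request:
{"method": "play_rows", "body": {
  "targets": [0,0,0,3,4,0,0,0,6,4,0,0,0,9,4,0,0,0,12,4,0,0,0,15,4]
}}

```text
time: 19.07
tcp_pos: [0.6375, -0.1356, 0.2471]
ee_rot: [0.655, 0.314, -0.391, 0.565]
force: [6.9, -7.2, -7.4]
gripper_width: 0.0545
```

```bash
python3 -c "
from h import *
fm()
for i in range(2): manip.capture('side');fm()"
```

```text
t 19.07 F tool [10.1239  3.4172  6.3665] M tool [-0.2345  1.4078  0.2891] j [-0.3912  0.4088  0.7122  1.9836 -0.865   0.4462 -0.8142] tcp [ 0.6375 -0.1356  0.2471] xdir [ 0.4965 -0.0311 -0.8675] w 0.0545 jaw ang ccw -96.67
t 19.12 F tool [9.2958 3.6551 6.5384] M tool [0.2832 1.4589 0.289 ] j [-0.3918  0.409   0.713   1.9837 -0.866   0.4465 -0.8164] tcp [ 0.6375 -0.1356  0.2471] xdir [ 0.4965 -0.031  -0.8675] w 0.0543 jaw ang ccw -96.85
t 19.17 F tool [9.4542 3.0339 6.0693] M tool [0.2746 1.4184 0.3352] j [-0.3914  0.4088  0.7124  1.9837 -0.8659  0.4462 -0.8142] tcp [ 0.6375 -0.1356  0.2471] xdir [ 0.4967 -0.0309 -0.8674] w 0.0541 jaw ang ccw -96.71
```

Request:
{"method": "play_rows", "body": {
  "targets": [0,0,0,3,4,0,0,0,6,4,0,0,0,9,4,0,0,0,12,4,0,0,0,15,4]
}}

```text
time: 19.58
tcp_pos: [0.637, -0.1365, 0.2472]
ee_rot: [0.724, 0.259, -0.43, 0.474]
force: [0.7, -3.9, -1.2]
gripper_width: 0.0546
```

```bash
python3 -c "
from h import *
fm()
for i in range(2): manip.capture('side');fm()"
```

```text
t 19.58 F tool [1.5259 1.5929 3.5334] M tool [-0.2852 -0.1532 -0.311 ] j [-0.4356  0.4248  0.7769  1.9865 -0.9204  0.4686 -1.0314] tcp [ 0.637  -0.1365  0.2472] xdir [ 0.4964 -0.032  -0.8675] w 0.0546 jaw ang ccw -111.88
t 19.63 F tool [0.784  1.0731 2.7722] M tool [ 0.3308 -0.1706 -0.4085] j [-0.436   0.425   0.7775  1.9866 -0.9214  0.4689 -1.0334] tcp [ 0.6369 -0.1364  0.2472] xdir [ 0.4964 -0.0319 -0.8675] w 0.0540 jaw ang ccw -112.05
t 19.68 F tool [-0.6462  0.3101  2.4818] M tool [ 0.2029 -0.2474 -0.4057] j [-0.4356  0.4248  0.7768  1.9866 -0.921   0.4686 -1.0304] tcp [ 0.637  -0.1364  0.2472] xdir [ 0.4966 -0.0319 -0.8674] w 0.0544 jaw ang ccw -111.85
```

Request:
{"method": "play_rows", "body": {
  "targets": [0,0,0,3,4,0,0,0,6,4,0,0,0,9,4,0,0,0,12,4,0,0,0,15,4]
}}

```text
time: 20.1
tcp_pos: [0.6366, -0.1371, 0.2471]
ee_rot: [0.779, 0.2, -0.46, 0.375]
force: [1.6, -4.1, -3.6]
gripper_width: 0.0543
```

```bash
python3 -c "
from h import *
fm()
for i in range(2): manip.capture('side');fm()
im=manip.capture('wrist')[:,:,::-1];fm()
im=np.clip(im.astype(float)*2.2,0,255).astype(np.uint8)
cv2.imwrite('pics/w10.png',im)
im=manip.capture('side')[:,:,::-1];cv2.imwrite('pics/side10.png',cv2.resize(im[120:260,220:380],None,fx=4,fy=4,interpolation=cv2.INTER_CUBIC))
"
```

```text
t 20.10 F tool [4.0549 2.2406 3.3051] M tool [-0.4128 -0.09   -0.0856] j [-0.4687  0.4393  0.8263  1.9886 -0.9625  0.4874 -1.2577] tcp [ 0.6366 -0.1371  0.2471] xdir [ 0.4963 -0.033  -0.8675] w 0.0543 jaw ang ccw -126.90
t 20.15 F tool [2.9413 1.5488 2.2579] M tool [ 0.2298 -0.0999 -0.1614] j [-0.469   0.4395  0.8269  1.9887 -0.9633  0.4877 -1.2599] tcp [ 0.6366 -0.1371  0.2471] xdir [ 0.4964 -0.0329 -0.8675] w 0.0541 jaw ang ccw -127.07
t 20.20 F tool [3.2687 2.7131 2.8616] M tool [ 0.1888 -0.2265 -0.1565] j [-0.4687  0.4394  0.8265  1.9888 -0.9632  0.4874 -1.2569] tcp [ 0.6366 -0.1371  0.247 ] xdir [ 0.4964 -0.0329 -0.8675] w 0.0543 jaw ang ccw -126.90
t 20.25 F tool [3.8834 2.0997 3.2451] M tool [ 0.1706 -0.2452 -0.0588] j [-0.4685  0.4393  0.8262  1.9887 -0.9631  0.4874 -1.2561] tcp [ 0.6366 -0.1371  0.2471] xdir [ 0.4965 -0.0328 -0.8674] w 0.0545 jaw ang ccw -126.85
```

View pics/w10.png

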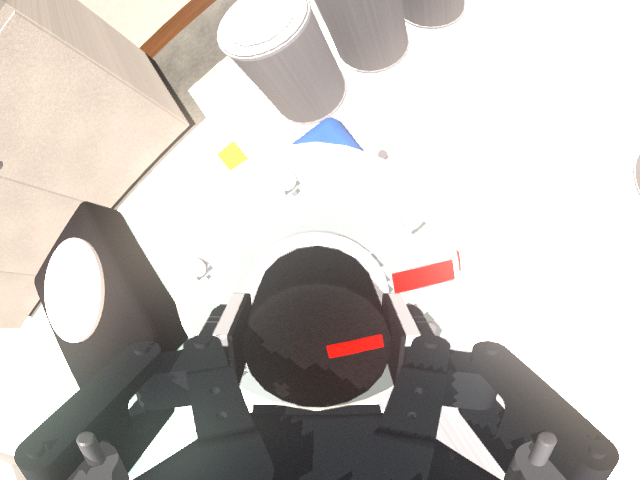

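View pics/side10.png

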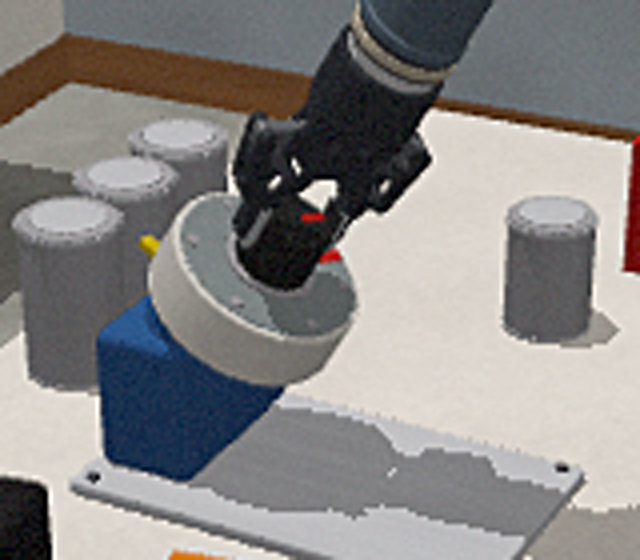

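```bash
cat > fit.py <<'E'
import numpy as np
from scipy.optimize import least_squares
d=[(-13,-.0659,[.4443,.4838,.4317]),(-20.3,-.0843,[.3161,.4389,.4075]),(-35.6,-.0953,[.5718,.5125]),(-50.8,-.0904,[.4865,.4337]),(-66.1,-.1196,[.4517,.3739]),(-81.4,-.2158,[.3925,.2979]),(-96.7,-.2345,[.2832,.2746]),(-111.9,-.2852,[.3308,.2029]),(-126.9,-.4128,[.2298,.1888,.1706])]
import sys
def fit(d,lab):
    a=np.radians([x[0] for x in d]);m=np.array([x[1] for x in d]);h=np.array([np.mean(x[2]) for x in d])
    def f(p): g=p[0]*np.sin(a-p[1]);return np.r_[m-(g-p[2]),h-(g+p[3])]
    r=least_squares(f,[.2,np.radians(-110),.27,.27]);J=np.linalg.inv(r.jac.T@r.jac)*(r.fun@r.fun)/(len(r.fun)-4)
    print(lab,"A,f",r.x[[0,2,3]],"bottom deg",np.degrees(r.x[1]),"sd",np.degrees(np.sqrt(J[1,1])),"rms",np.sqrt(np.mean(r.fun**2)))
    r2=least_squares(lambda p:f([p[0],p[1],.27+p[2],.27-p[2]]),[.2,np.radians(-110),0]);print("  f=.27±b",r2.x[[0,2]],np.degrees(r2.x[1]))
fit(d,"all");fit(d[2:],"later")
E
python3 fit.py
```

```text
all A,f [0.26243824 0.34406909 0.20559387] bottom deg -119.57263379096862 sd 7.401894960190164 rms 0.03209078645028958
  f=.27±b [0.26243823 0.06923761] -119.57263353805328
later A,f [0.22976606 0.26596417 0.29917869] bottom deg -98.42685311848118 sd 16.159084623099247 rms 0.02467619781100766
  f=.27±b [ 0.22976606 -0.01660726] -98.42685423771766
```

Request:
{"method": "play_rows", "body": {
  "targets": [0,0,0,0,6,0,0,0,0,7,0,0,0,0,8,0,0,0,0,8.5,0,0,0,0,8.5]
}}

```text
time: 20.72
tcp_pos: [0.6367, -0.1367, 0.2472]
ee_rot: [0.779, 0.201, -0.46, 0.376]
force: [0.2, 0.4, -0.4]
gripper_width: 0.0851
```

```bash
python3 -c "
from h import *
fm()
for i in range(2): manip.capture('side');fm()"
```

```text
t 20.72 F tool [ 0.4072 -0.2936 -0.3275] M tool [-0.0137 -0.2937 -0.3946] j [-0.4685  0.4389  0.8255  1.9885 -0.9628  0.4876 -1.256 ] tcp [ 0.6367 -0.1367  0.2472] xdir [ 0.4966 -0.032  -0.8674] w 0.0851 jaw ang ccw -126.81
t 20.77 F tool [-1.5994  0.5088 -0.3511] M tool [ 0.0031 -0.292  -0.4159] j [-0.4685  0.4389  0.8256  1.9886 -0.9629  0.4875 -1.256 ] tcp [ 0.6367 -0.1367  0.2472] xdir [ 0.4966 -0.0322 -0.8674] w 0.0850 jaw ang ccw -126.82
t 20.82 F tool [ 0.1135 -0.2018  0.0318] M tool [ 0.0145 -0.3202 -0.4429] j [-0.4685  0.439   0.8258  1.9886 -0.9628  0.4875 -1.2561] tcp [ 0.6367 -0.1368  0.2471] xdir [ 0.4965 -0.0324 -0.8674] w 0.0851 jaw ang ccw -126.83
```

Request:
{"method": "play_rows", "body": {
  "targets": [0,0,0,-7,8.5,0,0,0,-14,8.5,0,0,0,-21,8.5,0,0,0,-28,8.5,0,0,0,-35,8.5]
}}

```text
time: 21.23
tcp_pos: [0.6367, -0.1367, 0.2472]
ee_rot: [0.628, 0.331, -0.377, 0.594]
force: [-0.9, -1.0, -0.4]
gripper_width: 0.0851
```

Request:
{"method": "play_rows", "body": {
  "targets": [0,0,0,-7,8.5,0,0,0,-14,8.5,0,0,0,-21,8.5,0,0,0,-28,8.5,0,0,0,-35,8.5]
}}

```text
time: 21.65
tcp_pos: [0.6367, -0.1367, 0.2473]
ee_rot: [0.418, 0.43, -0.259, 0.757]
force: [-0.5, -0.6, -0.8]
gripper_width: 0.0851
```

```bash
python3 -c "
from h import *
fm()
for i in range(2): manip.capture('side');fm()"
```

```text
t 21.65 F tool [ 0.4569 -0.9525  0.0557] M tool [-0.0004  0.3306 -0.4359] j [-0.2466  0.3709  0.5185  1.9778 -0.6877  0.3916 -0.2591] tcp [ 0.6367 -0.1367  0.2473] xdir [ 0.4966 -0.0322 -0.8674] w 0.0851 jaw ang ccw -56.10
t 21.70 F tool [-0.1383  0.3189  0.2161] M tool [-0.0396  0.3441 -0.3898] j [-0.2453  0.3704  0.5171  1.9778 -0.6868  0.3914 -0.2563] tcp [ 0.6366 -0.1368  0.2474] xdir [ 0.4969 -0.032  -0.8672] w 0.0850 jaw ang ccw -55.91
t 21.75 F tool [ 0.1256  0.0061 -1.2387] M tool [ 0.0258  0.26   -0.4663] j [-0.2464  0.3707  0.5188  1.9778 -0.6891  0.3919 -0.2642] tcp [ 0.6366 -0.1369  0.2474] xdir [ 0.4969 -0.0318 -0.8672] w 0.0848 jaw ang ccw -56.49
```

Request:
{"method": "play_rows", "body": {
  "targets": [0,0,0,0,7,0,0,0,0,6,0,0,0,0,5,0,0,0,0,4,0,0,0,0,4]
}}

```text
time: 22.17
tcp_pos: [0.6354, -0.1349, 0.2469]
ee_rot: [0.422, 0.431, -0.259, 0.754]
force: [-7.7, 4.0, 5.8]
gripper_width: 0.0545
```

```bash
python3 -c "
from h import *
fm();manip.capture('side');fm()"
```

```text
t 22.17 F tool [-8.9298 -1.3434 -5.1916] M tool [ 0.0977  1.4972 -0.6741] j [-0.2485  0.3697  0.5193  1.9795 -0.6904  0.3965 -0.265 ] tcp [ 0.6354 -0.1349  0.2469] xdir [ 0.4939 -0.0271 -0.8691] w 0.0545 jaw ang ccw -56.55
t 22.22 F tool [-9.0271 -1.0487 -4.5324] M tool [ 0.1086  1.4275 -0.6763] j [-0.2485  0.3697  0.5193  1.9794 -0.6905  0.3965 -0.265 ] tcp [ 0.6355 -0.1349  0.2469] xdir [ 0.494  -0.0272 -0.869 ] w 0.0542 jaw ang ccw -56.55
```

Request:
{"method": "play_rows", "body": {
  "targets": [0,0,0,3,4,0,0,0,6,4,0,0,0,9,4,0,0,0,12,4,0,0,0,15,4]
}}

```text
time: 22.63
tcp_pos: [0.6355, -0.135, 0.247]
ee_rot: [0.517, 0.393, -0.314, 0.692]
force: [0.2, -2.2, -0.3]
gripper_width: 0.0541
```

```bash
python3 -c "
from h import *
fm()
for i in range(2): manip.capture('side');fm()"
```

```text
t 22.63 F tool [ 0.4385 -0.5636  2.0833] M tool [-0.4283  0.3407 -0.4802] j [-0.3005  0.3806  0.5882  1.9819 -0.752   0.4131 -0.4748] tcp [ 0.6355 -0.135   0.247 ] xdir [ 0.4939 -0.0277 -0.8691] w 0.0541 jaw ang ccw -71.68
t 22.68 F tool [-1.1917 -0.6953  1.4146] M tool [ 0.2175  0.3257 -0.5831] j [-0.301   0.3807  0.5889  1.9819 -0.753   0.4133 -0.4767] tcp [ 0.6355 -0.135   0.247 ] xdir [ 0.4939 -0.0277 -0.8691] w 0.0541 jaw ang ccw -71.84
t 22.73 F tool [-0.7797  0.3124  0.8411] M tool [ 0.1738  0.3466 -0.5334] j [-0.3004  0.3805  0.5882  1.9819 -0.7526  0.413  -0.4737] tcp [ 0.6355 -0.1351  0.247 ] xdir [ 0.494  -0.0277 -0.869 ] w 0.0543 jaw ang ccw -71.65
```

Request:
{"method": "play_rows", "body": {
  "targets": [0,0,0,3,4,0,0,0,6,4,0,0,0,9,4,0,0,0,12,4,0,0,0,15,4]
}}

```text
time: 23.15
tcp_pos: [0.6355, -0.1353, 0.2471]
ee_rot: [0.603, 0.349, -0.363, 0.619]
force: [1.6, -2.1, -1.1]
gripper_width: 0.0541
```

```bash
python3 -c "
from h import *
fm()
for i in range(2): manip.capture('side');fm()"
```

```text
t 23.15 F tool [1.7948 0.7844 2.1054] M tool [-0.4753  0.4706 -0.3758] j [-0.3496  0.3934  0.6551  1.9841 -0.8115  0.4315 -0.6845] tcp [ 0.6355 -0.1353  0.2471] xdir [ 0.4939 -0.0283 -0.8691] w 0.0541 jaw ang ccw -86.68
t 23.20 F tool [ 0.1574 -0.5508  2.3862] M tool [ 0.1781  0.4634 -0.4429] j [-0.3501  0.3935  0.6558  1.9842 -0.8125  0.4317 -0.6866] tcp [ 0.6355 -0.1353  0.2471] xdir [ 0.494  -0.0281 -0.869 ] w 0.0544 jaw ang ccw -86.85
t 23.25 F tool [0.8128 0.1588 1.9184] M tool [ 0.0786  0.4149 -0.3646] j [-0.3497  0.3934  0.6551  1.9843 -0.8122  0.4314 -0.6839] tcp [ 0.6355 -0.1353  0.2471] xdir [ 0.4941 -0.0282 -0.869 ] w 0.0544 jaw ang ccw -86.68
```

Request:
{"method": "play_rows", "body": {
  "targets": [0,0,0,3,4,0,0,0,6,4,0,0,0,9,4,0,0,0,12,4,0,0,0,15,4]
}}

```text
time: 23.67
tcp_pos: [0.6355, -0.1356, 0.2471]
ee_rot: [0.679, 0.298, -0.405, 0.535]
force: [1.3, -4.0, -1.4]
gripper_width: 0.0541
```

```bash
python3 -c "
from h import *
fm()
for i in range(2): manip.capture('side');fm()"
```

```text
t 23.67 F tool [1.9916 1.373  3.6929] M tool [-0.4934  0.6625 -0.3579] j [-0.3966  0.4082  0.7207  1.9864 -0.8693  0.4521 -0.8958] tcp [ 0.6355 -0.1356  0.2471] xdir [ 0.494  -0.0286 -0.869 ] w 0.0541 jaw ang ccw -101.66
t 23.72 F tool [1.5919 0.4813 3.2477] M tool [ 0.1051  0.5939 -0.2999] j [-0.3971  0.4084  0.7215  1.9865 -0.8703  0.4524 -0.898 ] tcp [ 0.6355 -0.1356  0.2471] xdir [ 0.4941 -0.0286 -0.869 ] w 0.0543 jaw ang ccw -101.83
t 23.77 F tool [1.8723 0.2728 3.2896] M tool [ 0.0604  0.6247 -0.3545] j [-0.3967  0.4082  0.7208  1.9865 -0.87    0.452  -0.8954] tcp [ 0.6355 -0.1356  0.2471] xdir [ 0.4942 -0.0285 -0.8689] w 0.0540 jaw ang ccw -101.67
```

Request:
{"method": "play_rows", "body": {
  "targets": [0,0,0,3,4,0,0,0,6,4,0,0,0,9,4,0,0,0,12,4,0,0,0,15,4]
}}

```text
time: 24.18
tcp_pos: [0.6354, -0.1359, 0.2471]
ee_rot: [0.743, 0.243, -0.44, 0.442]
force: [0.6, -4.3, -2.3]
gripper_width: 0.0546
```

```bash
python3 -c "
from h import *
fm()
for i in range(2): manip.capture('side');fm()"
```

```text
t 24.18 F tool [2.4569 1.502  3.9813] M tool [-0.5131  0.8589 -0.2212] j [-0.4402  0.4247  0.7834  1.9886 -0.9237  0.4743 -1.1104] tcp [ 0.6354 -0.1359  0.2471] xdir [ 0.4941 -0.029  -0.8689] w 0.0546 jaw ang ccw -116.62
t 24.23 F tool [1.5247 0.934  2.6021] M tool [ 0.0906  0.7318 -0.2956] j [-0.4407  0.4249  0.7841  1.9887 -0.9246  0.4746 -1.1127] tcp [ 0.6354 -0.1359  0.247 ] xdir [ 0.4941 -0.0289 -0.8689] w 0.0543 jaw ang ccw -116.80
t 24.28 F tool [2.0859 0.5329 3.2869] M tool [ 0.0444  0.6728 -0.2863] j [-0.4403  0.4247  0.7835  1.9887 -0.9244  0.4743 -1.1101] tcp [ 0.6354 -0.1359  0.247 ] xdir [ 0.4942 -0.0289 -0.8689] w 0.0542 jaw ang ccw -116.64
```

```bash
cat >> fit.py <<'E'
d+=[(-142,-.4283,[.2175,.1738]),(-157,-.4753,[.1781,.0786]),(-171.9,-.4934,[.1051,.0604]),(-186.9,-.5131,[.0906,.0444])]
fit(d,"all+")
fit([(x[0],x[1],x[2][1:]) for x in d],"all+ late hold")
fit(d[3:],"3:")
E
python3 fit.py
```

```text
all A,f [0.26243824 0.34406909 0.20559387] bottom deg -119.57263379096862 sd 7.401894960190164 rms 0.03209078645028958
  f=.27±b [0.26243823 0.06923761] -119.57263353805328
later A,f [0.22976606 0.26596417 0.29917869] bottom deg -98.42685311848118 sd 16.159084623099247 rms 0.02467619781100766
  f=.27±b [ 0.22976606 -0.01660726] -98.42685423771766
all+ A,f [0.214357   0.30151886 0.26242857] bottom deg -110.9110068872763 sd 5.142865489629075 rms 0.030924525682880573
  f=.27±b [0.214357   0.01954515] -110.91100692246464
all+ late hold A,f [0.21727894 0.29117355 0.24938414] bottom deg -105.96374809627314 sd 4.199142661828357 rms 0.025260404194918082
  f=.27±b [0.21727894 0.02089471] -105.9637480878166
3: A,f [0.22215414 0.28169386 0.28859614] bottom deg -103.2012750126037 sd 6.052060244114647 rms 0.021778932660055733
  f=.27±b [ 0.22215415 -0.00345114] -103.20127556111731
```

Request:
{"method": "play_rows", "body": {
  "targets": [0,0,0,-3,4,0,0,0,-6,4,0,0,0,-9,4,0,0,0,-12,4,0,0,0,-15,4]
}}

```text
time: 24.7
tcp_pos: [0.6355, -0.1356, 0.2471]
ee_rot: [0.678, 0.299, -0.404, 0.537]
force: [-0.1, -3.0, -1.1]
gripper_width: 0.0546
```

```bash
cat > q.py <<'E'
from h import *
L=[]
for i in range(4):
    s=manip.read_state();M=R.from_quat(s["ee_rot"]).as_matrix()
    L.append((M[:,0]@s["moment"]))
    if i<3: manip.capture('side')
fm();print("Mx",np.round(L,4))
E
python3 q.py
```

```text
t 24.85 F tool [2.0177 0.4954 1.5026] M tool [-0.5115  0.7715 -0.2885] j [-0.3943  0.4075  0.7177  1.9864 -0.8678  0.4512 -0.8943] tcp [ 0.6355 -0.1356  0.2471] xdir [ 0.4942 -0.0283 -0.8689] w 0.0544 jaw ang ccw -101.52
Mx [ 0.0551 -0.5758 -0.4948 -0.5115]
```

Request:
{"method": "play_rows", "body": {
  "targets": [0,0,0,-3,4,0,0,0,-6,4,0,0,0,-9,4,0,0,0,-12,4,0,0,0,-15,4]
}}

```text
time: 25.27
tcp_pos: [0.6355, -0.1353, 0.247]
ee_rot: [0.602, 0.349, -0.362, 0.62]
force: [0.4, -1.3, -0.4]
gripper_width: 0.0545
```

```bash
python3 q.py
```

```text
t 25.42 F tool [0.5782 0.4618 1.1548] M tool [-0.3947  0.5987 -0.4506] j [-0.3474  0.3928  0.6522  1.9841 -0.8101  0.431  -0.6823] tcp [ 0.6355 -0.1353  0.2471] xdir [ 0.494  -0.0278 -0.869 ] w 0.0545 jaw ang ccw -86.50
Mx [ 0.1368 -0.4829 -0.4292 -0.3947]
```

Request:
{"method": "play_rows", "body": {
  "targets": [0,0,0,-3,4,0,0,0,-6,4,0,0,0,-9,4,0,0,0,-12,4,0,0,0,-15,4]
}}

```text
time: 25.83
tcp_pos: [0.6355, -0.1351, 0.247]
ee_rot: [0.516, 0.394, -0.313, 0.693]
force: [-1.2, -0.1, 0.7]
gripper_width: 0.0544
```

```bash
python3 q.py
```

```text
t 25.98 F tool [-0.6755  0.6794  0.1615] M tool [-0.3944  0.4973 -0.498 ] j [-0.2988  0.3803  0.5861  1.9817 -0.7504  0.413  -0.4736] tcp [ 0.6355 -0.135   0.247 ] xdir [ 0.4937 -0.0274 -0.8692] w 0.0541 jaw ang ccw -71.53
Mx [ 0.1347 -0.4154 -0.3549 -0.3944]
```

Request:
{"method": "play_rows", "body": {
  "targets": [0,0,0,-3,4,0,0,0,-6,4,0,0,0,-9,4,0,0,0,-12,4,0,0,0,-15,4]
}}

```text
time: 26.4
tcp_pos: [0.6354, -0.1348, 0.247]
ee_rot: [0.422, 0.431, -0.259, 0.754]
force: [-1.9, 0.3, 1.2]
gripper_width: 0.0544
```

```bash
python3 q.py
```

```text
t 26.55 F tool [-2.0307 -0.2521 -0.8471] M tool [-0.382   0.407  -0.4424] j [-0.2488  0.3697  0.5195  1.9793 -0.689   0.3971 -0.2674] tcp [ 0.6354 -0.1348  0.247 ] xdir [ 0.4935 -0.0272 -0.8693] w 0.0542 jaw ang ccw -56.61
Mx [ 0.2197 -0.398  -0.3606 -0.382 ]
```

Request:
{"method": "play_rows", "body": {
  "targets": [0,0,0,-3,4,0,0,0,-6,4,0,0,0,-9,4,0,0,0,-12,4,0,0,0,-15,4]
}}

```text
time: 26.97
tcp_pos: [0.6353, -0.1346, 0.2469]
ee_rot: [0.321, 0.461, -0.201, 0.802]
force: [-2.9, 0.7, 1.1]
gripper_width: 0.0545
```

```bash
python3 q.py
```

```text
t 27.12 F tool [-2.1639  0.1228 -1.1432] M tool [-0.2682  0.3698 -0.3465] j [-0.1977  0.3608  0.4525  1.9769 -0.626   0.3831 -0.0636] tcp [ 0.6353 -0.1346  0.2469] xdir [ 0.4932 -0.0269 -0.8695] w 0.0541 jaw ang ccw -41.70
Mx [ 0.2743 -0.4022 -0.2541 -0.2682]
```

Request:
{"method": "play_rows", "body": {
  "targets": [0,0,0,-3,4,0,0,0,-6,4,0,0,0,-9,4,0,0,0,-12,4,0,0,0,-15,4]
}}

```text
time: 27.53
tcp_pos: [0.6351, -0.1344, 0.2467]
ee_rot: [0.214, 0.484, -0.14, 0.837]
force: [-2.8, 0.9, 1.9]
gripper_width: 0.0541
```

```bash
python3 q.py
```

```text
t 27.68 F tool [-2.9834  0.9067 -2.8826] M tool [-0.1638  0.3568 -0.1471] j [-0.1456  0.3536  0.3853  1.9744 -0.5614  0.371   0.1383] tcp [ 0.6351 -0.1344  0.2468] xdir [ 0.4929 -0.0267 -0.8697] w 0.0545 jaw ang ccw -26.81
Mx [ 0.3244 -0.2216 -0.2014 -0.1638]
```

Request:
{"method": "play_rows", "body": {
  "targets": [0,0,0,-3,4,0,0,0,-6,4,0,0,0,-9,4,0,0,0,-12,4,0,0,0,-15,4]
}}

```text
time: 28.1
tcp_pos: [0.6348, -0.1343, 0.2466]
ee_rot: [0.104, 0.498, -0.076, 0.858]
force: [-4.0, 2.5, 2.4]
gripper_width: 0.0544
```

```bash
python3 q.py
```

```text
t 28.25 F tool [-3.5066  0.3402 -3.4155] M tool [-0.1507  0.2902  0.0084] j [-0.0927  0.348   0.318   1.972  -0.4952  0.3609  0.3385] tcp [ 0.6348 -0.1343  0.2466] xdir [ 0.4925 -0.0265 -0.8699] w 0.0549 jaw ang ccw -11.94
Mx [ 0.4101 -0.2173 -0.1404 -0.1507]
```

Request:
{"method": "play_rows", "body": {
  "targets": [0,0,0,-3,4,0,0,0,-6,4,0,0,0,-9,4,0,0,0,-12,4,0,0,0,-15,4]
}}

```text
time: 28.67
tcp_pos: [0.6346, -0.1342, 0.2465]
ee_rot: [-0.007, 0.504, -0.011, 0.864]
force: [-4.5, 1.9, 1.1]
gripper_width: 0.0546
```

```bash
python3 q.py
```

```text
t 28.82 F tool [-3.9562  1.7782 -3.8511] M tool [-0.124   0.2424  0.2703] j [-0.0392  0.3439  0.2506  1.9694 -0.4277  0.3524  0.5371] tcp [ 0.6346 -0.1342  0.2465] xdir [ 0.4921 -0.0263 -0.8701] w 0.0544 jaw ang ccw 2.92
Mx [ 0.4251 -0.1488 -0.135  -0.124 ]
```

```bash
cat > fit2.py <<'E'
import numpy as np
from scipy.optimize import least_squares
exec(open('fit.py').read().replace('fit(','(lambda *a:0)(').replace('def (lambda *a:0)(','def fit('))
up=[(-101.52,.0551,[-.4948,-.5115]),(-86.5,.1368,[-.4292,-.3947]),(-71.53,.1347,[-.3549,-.3944]),(-56.6,.2197,[-.3606,-.382]),(-41.7,.2743,[-.2541,-.2682]),(-26.8,.3244,[-.2014,-.1638]),(-11.94,.4101,[-.1404,-.1507]),(2.92,.4251,[-.135,-.124])]
up=[(a-70.28,m,h) for a,m,h in up]
def run(d,up,same=False):
    T=[]
    for a,m,h in d: T+=[(a,m,0,-1),(a,np.mean(h[1:] ),1,1)]
    for a,m,h in up: T+=[(a,m,0 if same else 2,1),(a,np.mean(h),1 if same else 3,-1)]
    T=np.array(T);a=np.radians(T[:,0]);k=T[:,2].astype(int)
    f=lambda p:p[0]*np.sin(a-p[1])+T[:,3]*p[2+k]-T[:,1]
    r=least_squares(f,[.2,-1.9]+[.27]*(2 if same else 4));C=np.linalg.inv(r.jac.T@r.jac)*(r.fun@r.fun)/(len(T)-len(r.x))
    print("A",r.x[0],"f",r.x[2:],"bottom",np.degrees(r.x[1]),"sd",np.degrees(C[1,1]**.5),"rms",np.std(r.fun))
run(d,up);run(d,up,True);run([],up,True);run(d,[],True);run(d[3:],up);run(d[3:],up,True)
E
python3 fit2.py
```

```text
A 0.22355190743210468 f [0.29907869 0.24147901 0.28063659 0.26436966] bottom -109.21344581059053 sd 3.5305573470975693 rms 0.024653639937160025
A 0.22292790937006568 f [0.29138701 0.25086537] bottom -106.01316677946375 sd 1.4220931442093045 rms 0.02495801837163524
A 0.23447482793597393 f [0.24285423 0.30215202] bottom -120.85188184353368 sd 9.859327237489934 rms 0.02019950820719598
A 0.21727893836000953 f [0.29117355 0.24938414] bottom -105.96374812332088 sd 4.199142637794286 rms 0.025260404194918085
A 0.2251273419239909 f [0.29202183 0.24680817 0.28764459 0.25736166] bottom -107.0977362976233 sd 5.578270935012979 rms 0.023644997695885912
A 0.22610823347574027 f [0.28989848 0.25167652] bottom -105.98579317351437 sd 1.3532165344920841 rms 0.023710583183703858
```

Request:
{"method": "play_rows", "body": {
  "targets": [0,0,0,6,4,0,0,0,12,4,0,0,0,18,4,0,0,0,23,4,0,0,0,26,4]
}}

```text
time: 29.23
tcp_pos: [0.635, -0.1343, 0.2467]
ee_rot: [0.189, 0.488, -0.126, 0.843]
force: [-2.4, 1.0, 1.0]
gripper_width: 0.0544
```

```bash
python3 q.py
```

```text
t 29.38 F tool [-2.3319  0.9215 -1.2636] M tool [ 0.3859  0.0957 -0.1216] j [-0.1339  0.3521  0.3701  1.9741 -0.5462  0.368   0.188 ] tcp [ 0.635  -0.1343  0.2467] xdir [ 0.493  -0.027  -0.8696] w 0.0541 jaw ang ccw -23.18
Mx [-0.2026  0.3012  0.2952  0.3859]
```

Request:
{"method": "play_rows", "body": {
  "targets": [0,0,0,3,4,0,0,0,6,4,0,0,0,9,4,0,0,0,11.5,4,0,0,0,12.6,4]
}}

```text
time: 29.8
tcp_pos: [0.6352, -0.1344, 0.2468]
ee_rot: [0.279, 0.471, -0.177, 0.818]
force: [-0.7, 1.6, 1.5]
gripper_width: 0.0545
```

```bash
python3 q.py; python3 -c "
from h import *
im=manip.capture('wrist')[:,:,::-1]
im=np.clip(im.astype(float)*2.2,0,255).astype(np.uint8)
cv2.imwrite('pics/w11.png',im)
im=manip.capture('scene')[:,:,::-1];cv2.imwrite('pics/scene11.png',im)"
```

```text
t 29.95 F tool [-0.3195  0.1939 -1.1455] M tool [ 0.1648  0.165  -0.2332] j [-0.1779  0.3577  0.4267  1.9762 -0.6012  0.3775  0.0173] tcp [ 0.6352 -0.1345  0.2468] xdir [ 0.4934 -0.0272 -0.8694] w 0.0544 jaw ang ccw -35.79
Mx [-0.226   0.0789  0.1034  0.1648]
```

View pics/w11.png

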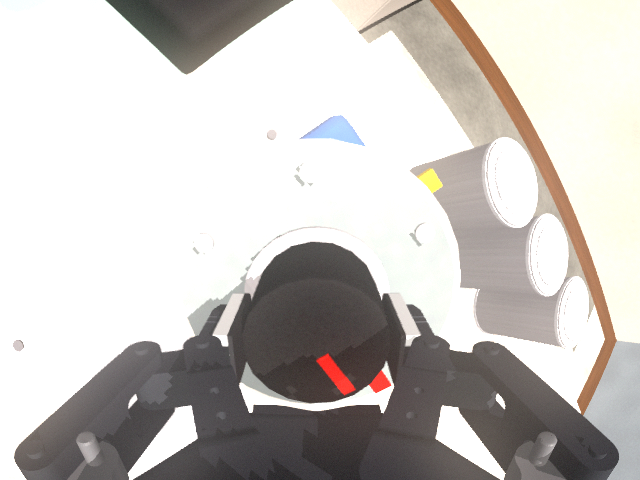

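View pics/scene11.png

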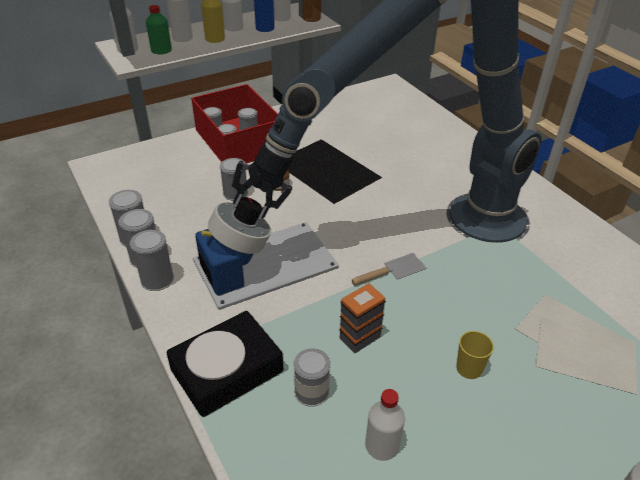

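```bash
python3 - <<'E'
from h import *
st=manip.read_state()
im=cv2.imread('pics/w11.png').astype(int)
m=((im[...,2]>150)&(im[...,1]<90)&(im[...,0]<90)).astype(np.uint8)
n,l,s_,c=cv2.connectedComponentsWithStats(m)
s=np.array([-.499,.028,.866]);up=np.array([.8645,-.0485,.5]);yy=np.cross(s,up)
e0=np.array([.657,-.135,.2075])
for i in range(1,n):
    if s_[i,4]<60: continue
    ys,xs=np.where(l==i);P=[]
    for u,v in zip(xs,ys):
        o,d=ray('wrist',(u,v),st);P.append(o+d*(np.dot(e0-o,s)/np.dot(d,s)))
    P=np.array(P);q=np.c_[P@up,P@yy];q0=q.mean(0);w=np.linalg.svd(q-q0,full_matrices=False)[2][0]
    print(c[i],s_[i,4],"centre rel",q0-[e0@up,e0@yy],"dir",np.degrees(np.arctan2(w[1],w[0])),"pos ang",np.degrees(np.arctan2(*(q0-[e0@up,e0@yy])[::-1])))
fm()
E
```

```text
[335.4159 374.1286] 630 centre rel [-0.0018 -0.0159] dir -92.97812279534712 pos ang -96.62727358793087
[379.38  382.236] 250 centre rel [ 0.0095 -0.0296] dir -124.64558315771536 pos ang -72.14082741130817
t 30.05 F tool [-0.8877  1.1918 -0.065 ] M tool [ 0.0765  0.1313 -0.2492] j [-0.1778  0.3577  0.4265  1.9762 -0.6011  0.3775  0.0173] tcp [ 0.6352 -0.1345  0.2468] xdir [ 0.4934 -0.0271 -0.8694] w 0.0545 jaw ang ccw -35.79
```

```bash
python3 -c "
from h import *
fm(); print(manip.read_state()['joint_vel']); print(manip.sign_off())"
```

```text
t 30.05 F tool [-0.8877  1.1918 -0.065 ] M tool [ 0.0765  0.1313 -0.2492] j [-0.1778  0.3577  0.4265  1.9762 -0.6011  0.3775  0.0173] tcp [ 0.6352 -0.1345  0.2468] xdir [ 0.4934 -0.0271 -0.8694] w 0.0545 jaw ang ccw -35.79
[ 0.0006  0.0014  0.0006  0.0006  0.0017 -0.0009 -0.0008]
the job is handed in; nothing more can be done
None
```

The sample case is on top of the column, released. The drum is held still with the knob gripped, at my best estimate of its heavy side's lowest point. I handed the job in at 30 s.

- **Case:** I set it down with about 5 N of contact. The side camera puts its lid within about 1 mm and 1° of where the column's top lid was. The last scene picture shows the stack upright and the other things where they were.
- **Getting onto the spindle:** The moves cannot tilt the tool directly. I pushed it against the arm's reach limits until it leaned 30°. At the knob it was 29.6°, within about half a degree of the spindle.
- **Finding the heavy side:** I felt about 175° of turn clockwise, with one regrip on the way, then 120° back. The fit gives a weight torque of about 0.22 N m and friction of 0.25 to 0.29 N m.
- **Where the bottom is:** The fit puts it with the red mark at about -96° (counter-clockwise positive). The formal error is about 1.5°. Fits to parts of the data disagreed more: most gave -88° to -111°, and the first, incomplete sweep alone gave -110°.
- **Last checks:** The red mark reads between -93° and -97° by camera, so the knob did not slip in the grip. Finger opening was 54.5 mm, joint speeds were near zero, and about 0.1 N m was left on the knob.

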